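Clear salvaged hardware into the parts bin

TASK

Tidy away the salvaged hardware: tip the six brass spacers out of the white cup into the blue parts bin and stand the empty cup upright on the bench again. Then, with the orange scraper held down on the aluminium plate with a light, steady pressure all along the stroke, sweep the three steel nuts off the plate into the same bin, without touching the nuts with the fingers, and lay the scraper back on its rest. Leave the bottle, the reel and the screwdriver where they are.

Things in the scene. Friction and masses are not known exactly. Their poses are not given: they have to be found in the camera images.
- cup: White open tapered plastic cup on the bench: 70 mm high, outer diameter 44 mm at the foot, 66 mm at the rim, wall 3 mm, 50 to 85 g. Origin: centre of its underside; z: its axis, to the mouth. Six loose spacers inside slide out only some 20 to 30 degrees past level: grasp it with the hand already leaning about 40 degrees, so that the tip ends with the hand leaning the other way.
- spacer0: Brass spacer, a cylinder 15 mm in diameter and 14 mm long, about 15 g, in the cup at the start. Origin: centre of its underside.
- spacer1: Brass spacer, a cylinder 15 mm in diameter and 14 mm long, about 15 g, in the cup at the start. Origin: centre of its underside.
- spacer2: Brass spacer, a cylinder 15 mm in diameter and 14 mm long, about 15 g, in the cup at the start. Origin: centre of its underside.
- spacer3: Brass spacer, a cylinder 15 mm in diameter and 14 mm long, about 15 g, in the cup at the start. Origin: centre of its underside.
- spacer4: Brass spacer, a cylinder 15 mm in diameter and 14 mm long, about 15 g, in the cup at the start. Origin: centre of its underside.
- spacer5: Brass spacer, a cylinder 15 mm in diameter and 14 mm long, about 15 g, in the cup at the start. Origin: centre of its underside.
- nut0: Steel hexagon nut, 17 mm across flats, 8 mm thick, about 12 g, lying on the plate at the start. Origin: centre of its underside.
- nut1: Steel hexagon nut, 17 mm across flats, 8 mm thick, about 12 g, lying on the plate at the start. Origin: centre of its underside.
- nut2: Steel hexagon nut, 17 mm across flats, 8 mm thick, about 12 g, lying on the plate at the start. Origin: centre of its underside.
- plate: Fixed, rigid aluminium plate on blue feet, 120 mm along its x, 160 mm along its y; origin on the bench under its centre, flat rimless top at z = 60 mm. Its -y edge overhangs the bin.
- bin: Fixed blue open bin, 150 mm along x, 130 mm along y outside, 4 mm walls and floor; origin: centre of its underside. Axes parallel to the plate's; it lies 133 mm from the plate's origin towards the plate's -y. Its +y wall, 42 mm high, is under the plate, which covers 12 mm of the bin; the other walls are 66 mm high.
- scraper: Orange scraper lying across its rest. Body 124 mm along x, 24 along y, 16 high; on it a grip 70 mm along x, 22 thick along y, up to z = 61 mm. Origin: centre of the body's underside; z up. Below hangs a black blade, 92 mm along x, 12 thick, drawn out 10 to 22 mm, differently each time and not told: feel for contact. It is firmly set. 105 to 210 g in all.
- rest: Fixed grey scraper rest: two blocks 30 mm high, 46 mm along y, with a gap of 102 mm between them along x; the ends of the scraper's body lie on the blocks, 11 mm on each, its blade hanging between, its x along the rest's x. Origin: on the bench under the middle; the scraper's origin starts 30 mm above it.
- flux_bottle: White bottle with red cap, 44 mm in diameter, 100 mm high. Not to be disturbed. Origin: centre of its underside.
- solder_reel: Standing metal reel, 60 mm in diameter, 50 mm high. Not to be disturbed. Origin: centre of its underside.
- driver: Screwdriver lying beyond the plate, about 200 mm long, its body x along its length, from the red handle to the tip, origin midway. Not to be disturbed.

How it is judged:
By the outcome, as a careful person would: the job done as asked, in the order asked, and still so for the second after the job is handed in, with the robot touching nothing.
It also fails if it takes over 72 s, if anything falls off the work surface, if the arm or the gripper's body presses on something with over 40 N, if the wrist force passes 120 N, or if a joint passes its speed limit or range.

ROBOT

A 7-joint arm with a two-finger parallel gripper is mounted at the origin on the work surface. World frame = base frame: x ahead of the robot, y to its left, z up, the work surface at z = 0. Lengths are in m, angles in rad, forces in N, time in s.
With the tool pointing down it reaches from about 0.425 to 0.875 m from the base axis. Payload 9.9 kg.
Tool frame: the origin (TCP) lies between the finger pads; the fingertips stand 11 mm ahead of it and the grasp point (between the pads) lies 8 mm behind it; z points along the fingers, y is the direction in which the jaws open and shut (so a half turn about z gives the same grasp; the last joint's range is limited). The gripper opens to 85 mm and grips with 20 to 120 N. Pads are 22 mm wide; open, the fingers measure 114 mm over their backs; the gripper's body (76 mm by 85 mm) begins 54 mm behind the grasp point. The pads swing forward as they close: fully open they stand 13 mm farther back than shut.
Start: joints at [-1.372, 0.576, 0.025, 1.437, -0.015, 1.129, -0.057], TCP at [0.188, 0.648, 0.242] pointing down, gripper open.
Joint ranges: [-2.76, 2.76], [-0.34, 2.15], [-1.52, 1.57], [0.19, 2.46], [-1.09, 4.23], [0.17, 1.99], [-2.82, 2.82]. Speed limits (rad/s): [2.22, 2.22, 3.01, 3.01, 3.14, 3.14, 3.14].

INTERFACE

Orientations are given as a rotation vector (axis times angle).
In Python, from cell import * gives the robot as it stands.
- The arm moves only by the shell command python3 -m pendant 'ROWS' [OPENING] [FORCE]. ROWS is JSON, a list of rows, each an object with "travel": the shift along the tool's x, y, z in cm, a list of three; "roll": the turn about the tool's z in degrees. A call has 1 to 20 rows; each row shifts and turns the commanded pose from where the row before left it, along the tool's axes as they then stand; what a row does not reach is not made up. A row lasts 1/10 s, in which the tool goes at most 50 mm and 8.59 degrees, less where a joint would pass 70% of its speed; a pose out of reach is approached as far as the arm can. A call is refused whole if a number of a shift passes 5 or a number of a turn 8.59, either way. A call with a gripper value outside its range is refused whole. OPENING is the opening, from 0 (shut) to 1 (fully open), set as the call begins (- or left out, the last holds). The fingers move at their own pace and stop on an object; FORCE is the grip in N (left out, the last holds). Time passes only in rows, so rows that do not move let the fingers close. It gives the time, the measured TCP pose, the force and the opening at its end, in the units of the state.
- get_obs(): the state, without advancing time (a new reading comes with each control period).
- snapshot(name): name is "scene" or "top" or "wrist"; returns the picture (480x640x3 uint8, red, green, blue); there is no depth.
- camera_info(name): a dict with "fx", "fy", "cx", "cy" (pixels), "k1" (the pictures are not rectified: a ray, as slopes to the right and down, at radius r is drawn at 1 + k1 r^2 times it, then the intrinsics apply), "extrinsics" (4x4, takes a point from world to camera coordinates). Camera axes: x right, y up, looking along -z (the intrinsics and any distortion apply to the point x, -y, -z); pixel columns grow to the right and rows downward; lengths in m; the calibration is good to about 2 mm. A picture is of the moment at which its call begins: read the wrist's pose just before it. camera_info takes no time and is no camera call; for the wrist camera it gives the pose at the moment of the call.
- finish_job(): hands the job in, once; it reports no verdict.
The state is a dict: "t": time; "joint_pos": joint angles; "qd": joint speeds; "joint_efforts": joint torques, N m; "tcp_pos": TCP position; "tool_rot": TCP orientation; "wrist_force": force on the tool from outside, world axes, zero at the start; "moment": the same for the moment, N m; "width": opening from 0.0 (shut) to 1.0 (fully open).
Only numpy, scipy, OpenCV 4.12 (cv2) and the standard library are available. Lean on these libraries where they do the work, as an engineer would, in place of code of your own. Each camera call takes 0.05 s, during which the arm holds its last target.

## Working session

There is one attempt and no reset: what is moved stays moved. The work goes in short steps, Python scripts to look and compute and a shell command to move; the robot and the scene stay as the last step left them, time stands still between calls to the robot, and variables do not carry over. Pictures are saved under pics/ and viewed, and the job is handed in when it is done.

```bash
ls; mkdir -p pics; python3 - <<'E'
from cell import *
import cv2
print(get_obs())
for n in ["scene","top","wrist"]:
    i=camera_info(n);print(n,i)
    cv2.imwrite(f"pics/{n}0.png",snapshot(n)[:,:,::-1])
E
```

```text
pics
{'t': 0.0, 'joint_pos': array([-1.37182385,  0.57656494,  0.02484974,  1.43791475, -0.01498002,
        1.12900413, -0.05647339]), 'qd': array([-1.17837844e-03,  3.85647505e-04, -1.32726592e-04, -5.05480053e-04,
        4.54136298e-05, -2.54928617e-03, -1.55779388e-03]), 'joint_efforts': array([ 7.55937367e-05, -7.65767884e+01,  2.25005731e+00, -2.85954255e+01,
        1.51859899e-02,  1.30267348e-02,  2.15432169e-05]), 'tcp_pos': array([0.18821818, 0.64776856, 0.24141833]), 'tool_rot': array([-4.42580970e-01, -3.11012940e+00,  2.67275132e-03]), 'wrist_force': array([ 0.29756468, -0.333     , -0.84208654]), 'moment': array([0.05464824, 0.02172614, 0.00186742]), 'width': 0.9994296161255429}
scene {'fx': 475.0679760614208, 'fy': 475.0679760614208, 'cx': 320.4447846911399, 'cy': 244.11807312575425, 'k1': -0.11500878239779373, 'extrinsics': array([[-0.61324791,  0.78980557, -0.0115831 ,  0.38181634],
       [-0.52387119, -0.39569952,  0.75430821,  0.2637661 ],
       [ 0.5911734 ,  0.46864598,  0.65641828, -1.25183598],
       [ 0.        ,  0.        ,  0.        ,  1.        ]])}
top {'fx': 494.73328870316703, 'fy': 494.73328870316703, 'cx': 318.7156787263782, 'cy': 236.6679006600288, 'k1': -0.05957676615778327, 'extrinsics': array([[-0.00955111, -0.99993449,  0.00630868,  0.0043387 ],
       [ 0.98099287, -0.00814703,  0.19387265, -0.60974786],
       [-0.19380855,  0.00804047,  0.98100642, -0.9276139 ],
       [ 0.        ,  0.        ,  0.        ,  1.        ]])}
wrist {'fx': 343.8184973331986, 'fy': 343.8184973331986, 'cx': 324.23811199839395, 'cy': 241.08280999716365, 'k1': -0.05959043772648693, 'extrinsics': array([[ 0.27852258,  0.96042829, -0.00163248, -0.67377795],
       [-0.92438813,  0.26760895, -0.27183088,  0.03573175],
       [-0.2606372 ,  0.07722009,  0.96234365, -0.37721795],
       [ 0.        ,  0.        ,  0.        ,  1.        ]])}
```

View pics/top0.png

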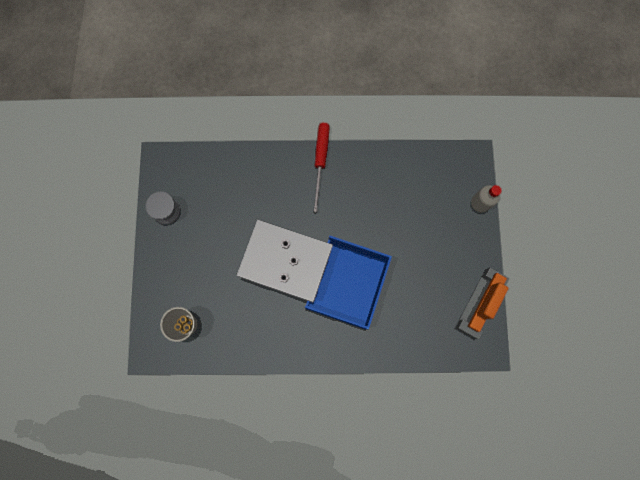

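View pics/scene0.png

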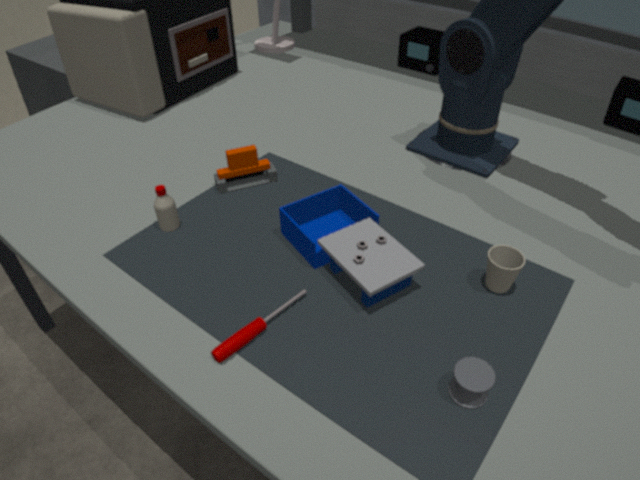

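View pics/wrist0.png

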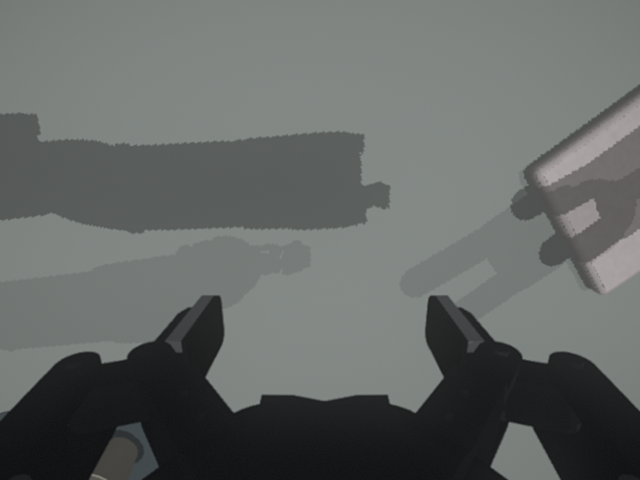

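```bash
cat > h.py <<'E'
from cell import *
import numpy as np, cv2, json
from scipy.spatial.transform import Rotation as R
def proj(info,P):
    P=np.atleast_2d(P);E=info["extrinsics"];c=P@E[:3,:3].T+E[:3,3]
    a=c[:,0]/-c[:,2];b=-c[:,1]/-c[:,2];s=1+info["k1"]*(a*a+b*b)
    return np.c_[info["fx"]*a*s+info["cx"],info["fy"]*b*s+info["cy"]]
def ray(info,uv):
    u,v=uv;K=np.array([[info["fx"],0,info["cx"]],[0,info["fy"],info["cy"]],[0,0,1.]])
    p=cv2.undistortPoints(np.array([[[u,v]]],float),K,np.array([info["k1"],0,0,0.]))[0,0]
    E=info["extrinsics"];d=E[:3,:3].T@np.array([p[0],-p[1],-1.]);o=-E[:3,:3].T@E[:3,3]
    return o,d/np.linalg.norm(d)
def onz(info,uv,z):
    o,d=ray(info,uv);return o+d*(z-o[2])/d[2]
def tri(rays):
    A=np.zeros((3,3));b=np.zeros(3)
    for o,d in rays:
        M=np.eye(3)-np.outer(d,d);A+=M;b+=M@o
    x=np.linalg.solve(A,b)
    return x,[np.linalg.norm((np.eye(3)-np.outer(d,d))@(x-o)) for o,d in rays]
E
python3 - <<'E'
import cv2
im=cv2.imread('pics/top0.png')
for n,(x0,y0,x1,y1) in dict(a=(220,200,400,340),b=(440,170,520,350),c=(130,180,230,360)).items():
    c=im[y0:y1,x0:x1];f=min(800//c.shape[1],600//c.shape[0]);cv2.imwrite(f'pics/top0{n}.png',cv2.resize(c,None,fx=f,fy=f,interpolation=cv2.INTER_CUBIC));print(n,f)
E
```

```text
a 4
b 3
c 3
```

```bash
python3 -m pendant '[{"travel":[0,0,0],"roll":0}]' 1 40; echo; python3 -m pendant '[{"travel":[0,0,0],"roll":[0,0,0]}]' ; echo;  python3 -m pendant '[{"travel":[0,0,0],"roll":0,"pitch":0}]'; python3 -c "
from cell import *
print(get_obs()['t'])"
```

```text
t: 0.25
tcp_pos: [0.1883, 0.648, 0.2419]
tool_rot: [-0.443, -3.11, 0.001]
wrist_force: [-0.8, 0.6, -0.2]
width: 0.999


0.25schema error: expected a number
schema error: expected keys travel, roll
```

View pics/top0a.png

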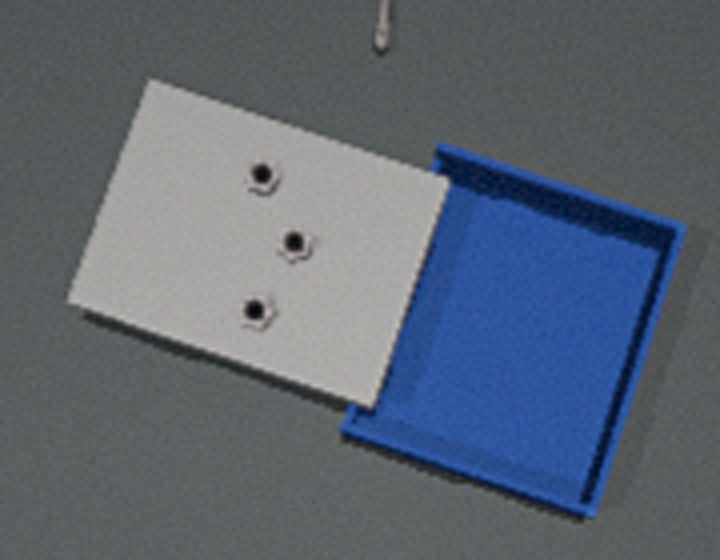

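View pics/top0b.png

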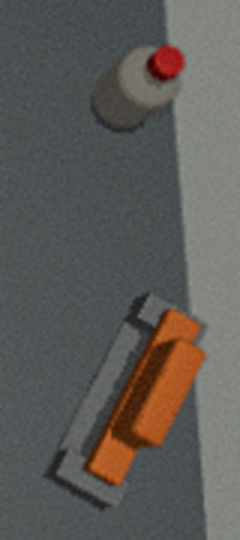

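View pics/top0c.png

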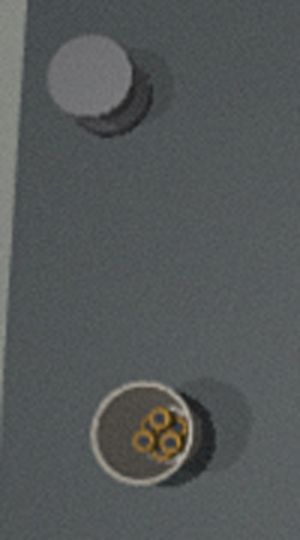

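```bash
python3 - <<'E'
from h import *
T=camera_info("top");S=camera_info("scene")
t=cv2.imread('pics/top0.png');s=cv2.imread('pics/scene0.png')
g=cv2.cvtColor(t,cv2.COLOR_BGR2HSV)
def big(m):
    c,_=cv2.findContours(m,cv2.RETR_EXTERNAL,cv2.CHAIN_APPROX_NONE);return max(c,key=cv2.contourArea)
# plate
m=cv2.inRange(t,(120,120,120),(255,255,255));
z=np.zeros_like(m);z[210:310,230:340]=m[210:310,230:340];z=cv2.morphologyEx(z,cv2.MORPH_CLOSE,np.ones((11,11)))
r=cv2.minAreaRect(big(z));print("plate",r)
pc=np.array([onz(T,p,.06)[:2] for p in cv2.boxPoints(r)]);print(pc,[np.linalg.norm(pc[i]-pc[i-1]) for i in range(4)],pc.mean(0))
# bin outer
m=cv2.inRange(g,(100,120,50),(130,255,255));
c=big(m);r=cv2.minAreaRect(c);print("bin",r)
for q in cv2.boxPoints(r): print(q,onz(T,q,.066)[:2])
# orange
m=cv2.inRange(g,(5,150,80),(18,255,255));c=big(m);print("orange",cv2.minAreaRect(c))
# grip top: brighter
mm=cv2.inRange(g,(5,150,0),(18,255,255));v=g[:,:,2];print(np.percentile(v[mm>0],[5,25,50,75,95]))
# cup rim
z=np.zeros_like(m);k=cv2.inRange(t,(95,95,95),(255,255,255));z[295:350,150:212]=k[295:350,150:212]
c=big(z);e=cv2.fitEllipse(c);print("cup",e,onz(T,e[0],.07))
a=onz(T,(e[0][0]-e[1][0]/2,e[0][1]),.07);b=onz(T,(e[0][0]+e[1][0]/2,e[0][1]),.07);print(np.linalg.norm(a-b))
E
python3 - <<'E'
import cv2
im=cv2.imread('pics/scene0.png')
for n,(x0,y0,x1,y1) in dict(a=(270,180,430,300),b=(200,140,290,200),c=(470,230,550,310)).items():
    c=im[y0:y1,x0:x1];f=min(800//c.shape[1],600//c.shape[0]);cv2.imwrite(f'pics/sc0{n}.png',cv2.resize(c,None,fx=f,fy=f,interpolation=cv2.INTER_CUBIC));print(n,f)
E
```

```text
plate ((284.0589904785156, 259.8269348144531), (80.71150970458984, 60.25397872924805), 18.824710845947266)
[[ 0.53357063  0.1620062 ]
 [ 0.64840363  0.12543491]
 [ 0.59393372 -0.02733772]
 [ 0.4814396   0.01215005]] [np.float64(0.15866476554745898), np.float64(0.12051587420624948), np.float64(0.16219262139550766), np.float64(0.11922336620051906)] [0.5643369  0.06806336]
bin ((348.20001220703125, 282.3999938964844), (67.040283203125, 77.79202270507812), 18.434947967529297)
[304.10004 308.69998] [0.46710047 0.02849167]
[328.7 234.9] [ 0.61192073 -0.02090185]
[392.3 256.1] [ 0.56824774 -0.14578064]
[367.7 329.9] [ 0.42550621 -0.09324335]
orange ((489.9000549316406, 303.20001220703125), (18.782970428466797, 61.26826477050781), 26.56505012512207)
[ 70.  85. 159. 175. 181.]
cup ((176.57318115234375, 323.7962646484375), (33.047203063964844, 35.15573501586914), 25.208616256713867) [0.43972191 0.27310616 0.07      ]
0.06387191733604784
a 5
b 8
c 7
```

```bash
python3 - <<'E'
import cv2
im=cv2.imread('pics/top0.png')
c=im[260:345,450:520];cv2.imwrite('pics/t0s.png',cv2.resize(c,None,fx=7,fy=7,interpolation=cv2.INTER_CUBIC))
E
```

```text
(no output)
```

View pics/t0s.png

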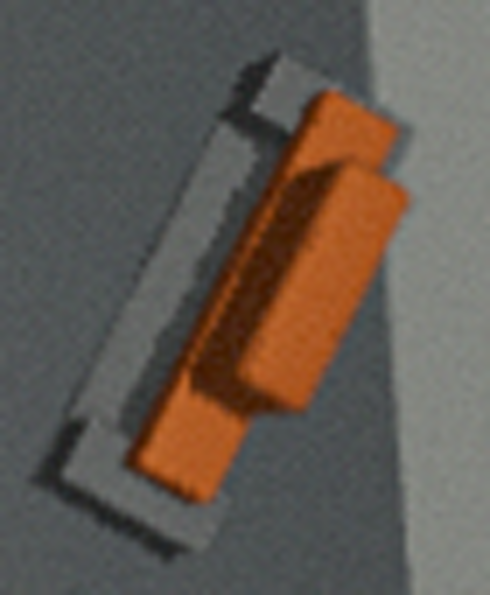

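View pics/sc0b.png

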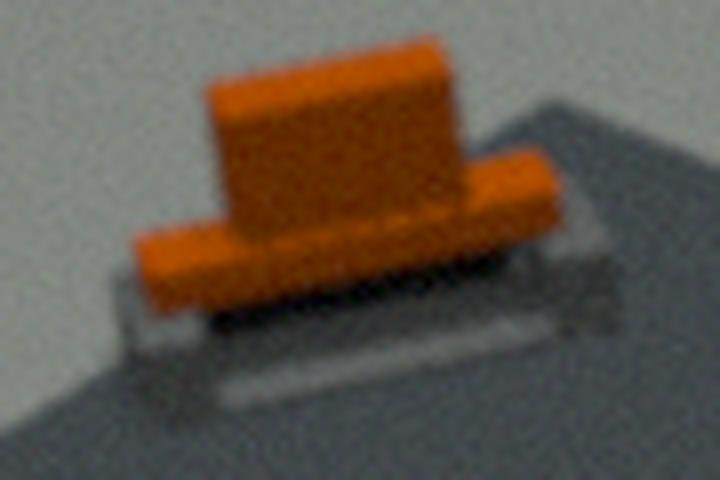

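View pics/sc0c.png

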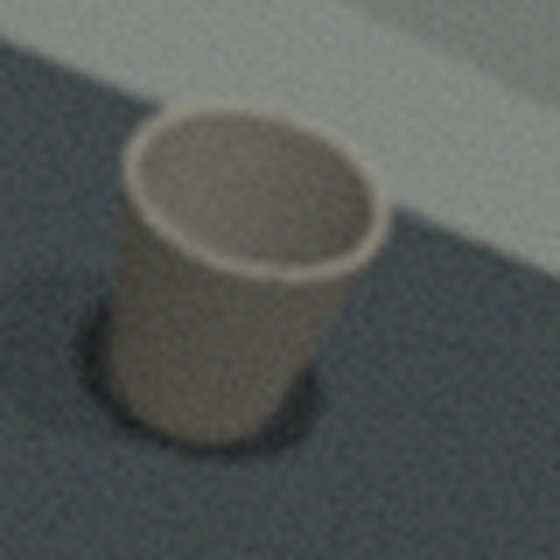

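```bash
cat > sc.py <<'E'
from h import *
T=camera_info("top");S=camera_info("scene")
a=np.array([onz(T,(450+u/7,260+v/7),.091)[:2] for u,v in [(348,160),(410,195),(302,412),(240,372)]])
b=np.array([onz(T,(450+u/7,260+v/7),.046)[:2] for u,v in [(322,90),(400,130),(212,502),(130,460)]])
for q,n in((a,"grip"),(b,"body")):
    print(n,q.mean(0),[round(float(np.linalg.norm(q[i]-q[i-1])),4) for i in range(4)])
    d=(q[0]+q[1]-q[2]-q[3])/2;print(np.linalg.norm(d),np.degrees(np.arctan2(d[1],d[0])))
x,e=tri([ray(T,(176.6,323.8)),ray(S,(506.9,257.1))]);print("cup",x,e)
p=np.array([0.5643,.0681]);
for n,(u,v) in dict(n0=(262,175),n1=(295,242),n2=(256,310)).items():
    w=onz(T,(220+u/4,200+v/4),.068)[:2]-p
    th=np.radians(-19.4);X=np.array([np.cos(th),np.sin(th)]);Y=np.array([-X[1],X[0]]);print(n,w@X,w@Y)
# scene grip centre
for c in [(208,85),(435,38),(455,70),(225,115)]: print(onz(S,(200+c[0]/8,140+c[1]/8),.091)[:2])
E
python3 sc.py
```

```text
grip [ 0.47673788 -0.3380765 ] [0.0664, 0.0192, 0.0676, 0.0196]
0.06700060372236366 -30.70006318503646
body [ 0.47709915 -0.33760059] [0.1216, 0.025, 0.1214, 0.0257]
0.12151698315494752 -30.914035847231155
cup [0.43972915 0.27338171 0.06891591] [np.float64(2.7297069395527163e-05), np.float64(2.7297069395458516e-05)]
n0 0.02956791166319184 0.006715216842517836
n1 0.0033733085098149405 -0.019763968107438832
n2 -0.03432448621191709 -0.012906287110969672
[ 0.5039839  -0.36089403]
[ 0.44665071 -0.32711763]
[ 0.45661658 -0.309609  ]
[ 0.51277318 -0.34466193]
```

```bash
cat > goto.py <<'E'
# goto.py x y z yawY(deg of tool y axis, mod 180): shift in present tool axes (cm), roll deg
import sys
from h import *
o=get_obs();Rm=R.from_rotvec(o['tool_rot']).as_matrix();p=o['tcp_pos']
x,y,z,yaw=map(float,sys.argv[1:5])
d=Rm.T@(np.array([x,y,z])-p)*100
cy=np.degrees(np.arctan2(Rm[1,1],Rm[0,1]))
r=-((yaw-cy+90)%180-90)
print("t",round(o['t'],2),"tcp",p.round(4),"tilt",np.degrees(np.arccos(-Rm[2,2])).round(2),"yawY",cy.round(1))
print("tool shift cm",d.round(2),"roll",r.round(1),"or",round(r-np.sign(r)*180,1),"q7",o['joint_pos'][6].round(2))
print("F",o['wrist_force'].round(2),"M",o['moment'].round(3),"w",round(o['width'],3))
# shift after roll done first
Z=R.from_euler('z',r,degrees=True).as_matrix();print("shift if rolled first",(Z.T@d).round(2))
E
python3 goto.py 0.4397 0.2732 0.15 -19.4
```

```text
t 0.25 tcp [0.1883 0.648  0.2419] tilt 0.04 yawY 73.8
tool shift cm [-34.6  -28.97   9.21] roll -86.8 or 93.2 q7 -0.06
F [-0.75  0.58 -0.24] M [ 0.006 -0.053  0.012] w 0.999
shift if rolled first [ 27.   -36.16   9.21]
```

```bash
python3 -m pendant '[{"travel":[-3.46,-2.9,0],"roll":0},{"travel":[-3.46,-2.9,0],"roll":0},{"travel":[-3.46,-2.9,0],"roll":0},{"travel":[-3.46,-2.9,0],"roll":0},{"travel":[-3.46,-2.9,0],"roll":0},{"travel":[-3.46,-2.9,0],"roll":0},{"travel":[-3.46,-2.9,0],"roll":0},{"travel":[-3.46,-2.9,0],"roll":0},{"travel":[-3.46,-2.9,0],"roll":0},{"travel":[-3.46,-2.9,0],"roll":0}]' 1 30; python3 -m pendant '[{"travel":[0,0,0.7],"roll":8.48},{"travel":[0,0,0.7],"roll":8.48},{"travel":[0,0,0.7],"roll":8.48},{"travel":[0,0,0.7],"roll":8.48},{"travel":[0,0,0.7],"roll":8.48},{"travel":[0,0,0.7],"roll":8.48},{"travel":[0,0,0.7],"roll":8.48},{"travel":[0,0,0.7],"roll":8.48},{"travel":[0,0,0.7],"roll":8.48},{"travel":[0,0,0.7],"roll":8.48},{"travel":[0,0,0.7],"roll":8.4}]'; python3 goto.py 0.4397 0.2732 0.15 -19.4
```

```text
t: 1.25
tcp_pos: [0.4405, 0.2715, 0.2425]
tool_rot: [0.443, 3.11, 0.001]
wrist_force: [0.7, -0.3, -0.0]
width: 1.006
t: 2.35
tcp_pos: [0.4397, 0.2732, 0.1651]
tool_rot: [-2.569, -1.808, -0.0]
wrist_force: [1.0, 0.4, 0.4]
width: 1.002
t 2.35 tcp [0.4397 0.2732 0.1651] tilt 0.01 yawY -19.7
tool shift cm [-0.    0.    1.51] roll -0.3 or 179.7 q7 -0.65
F [0.99 0.43 0.41] M [0.023 0.061 0.012] w 1.002
shift if rolled first [-0.    0.    1.51]
```

Verify with the wrist camera before going down.

```bash
python3 - <<'E'
from h import *
i=camera_info("wrist");im=snapshot("wrist")[:,:,::-1].copy()
for z in (0.07,):
    a=np.linspace(0,2*np.pi,60);P=np.c_[.4397+.033*np.cos(a),.2732+.033*np.sin(a),0*a+z]
    for u in proj(i,P): cv2.circle(im,(int(u[0]),int(u[1])),1,(0,0,255),-1)
cv2.imwrite("pics/w1.png",im)
E
```

```text
(no output)
```

View pics/w1.png

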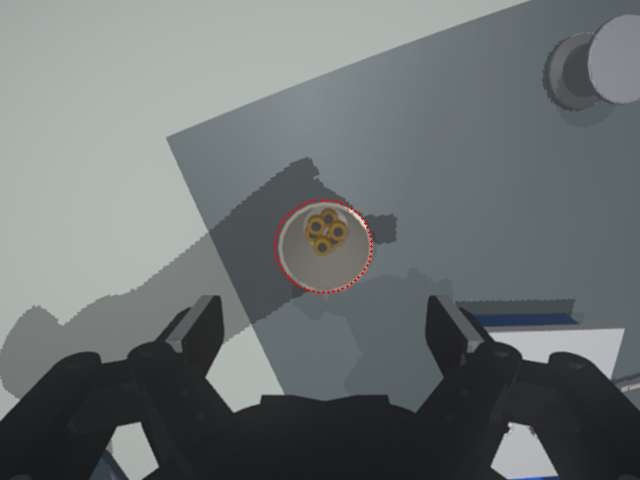

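```bash
python3 - <<'E'
from h import *
i=camera_info("wrist");o=get_obs();Rm=R.from_rotvec(o['tool_rot']).as_matrix();p=o['tcp_pos']
E=i["extrinsics"];c=-E[:3,:3].T@E[:3,3];print("cam in tool",Rm.T@(c-p))
for x in(-.011,.011):
  for z in (-.03,-.013,-.002,.011):
    print(x,z,proj(i,[p+Rm@np.array([x,s*.0425,z]) for s in(-1,1)]).round(0).tolist())
E
```

```text
cam in tool [ 0.06841249  0.00035547 -0.1300987 ]
-0.011 -0.03 [[201.0, 382.0], [445.0, 382.0]]
-0.011 -0.013 [[216.0, 354.0], [431.0, 354.0]]
-0.011 -0.002 [[223.0, 339.0], [423.0, 339.0]]
-0.011 0.011 [[231.0, 324.0], [415.0, 324.0]]
0.011 -0.03 [[194.0, 326.0], [452.0, 326.0]]
0.011 -0.013 [[210.0, 303.0], [436.0, 303.0]]
0.011 -0.002 [[219.0, 291.0], [428.0, 291.0]]
0.011 0.011 [[227.0, 279.0], [419.0, 279.0]]
```

```bash
python3 -m pendant '[{"travel":[0,0,2.1],"roll":0},{"travel":[0,0,2.1],"roll":0},{"travel":[0,0,2.1],"roll":0},{"travel":[0,0,2.1],"roll":0},{"travel":[0,0,2.1],"roll":0},{"travel":[0,0,0],"roll":0}]' 1 20;  python3 -m pendant '[{"travel":[0,0,0],"roll":0},{"travel":[0,0,0],"roll":0},{"travel":[0,0,0],"roll":0},{"travel":[0,0,0],"roll":0},{"travel":[0,0,0],"roll":0}]' 0 20; python3 - <<'E'
from h import *
o=get_obs();print(o['width'],o['wrist_force'],o['moment'])
cv2.imwrite("pics/w2.png",snapshot("wrist")[:,:,::-1]);
cv2.imwrite("pics/s2.png",cv2.resize(snapshot("scene")[150:330,400:640,::-1],None,fx=3,fy=3))
E
```

```text
t: 3.0
tcp_pos: [0.4385, 0.2726, 0.0585]
tool_rot: [-2.561, -1.819, 0.006]
wrist_force: [-0.5, 0.0, 0.5]
width: 0.999
t: 3.5
tcp_pos: [0.4403, 0.2734, 0.0616]
tool_rot: [-2.564, -1.816, -0.003]
wrist_force: [-1.5, -1.3, 8.3]
width: 0.745
0.7451393767167624 [-1.5006778  -1.26784159  8.29582842] [-0.22745515  0.32812997  0.02986484]
```

View pics/w2.png

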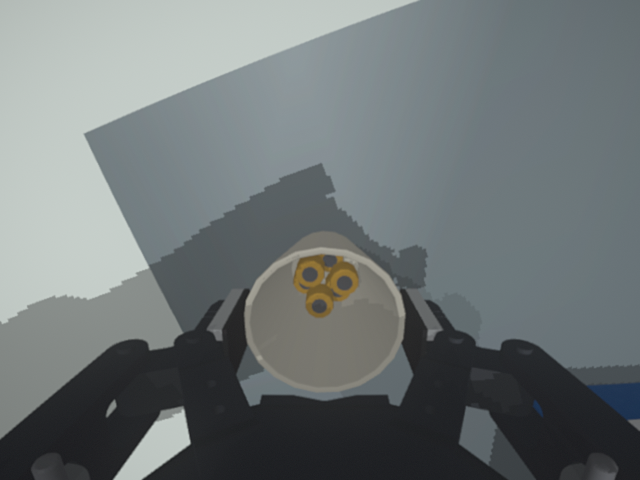

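View pics/s2.png

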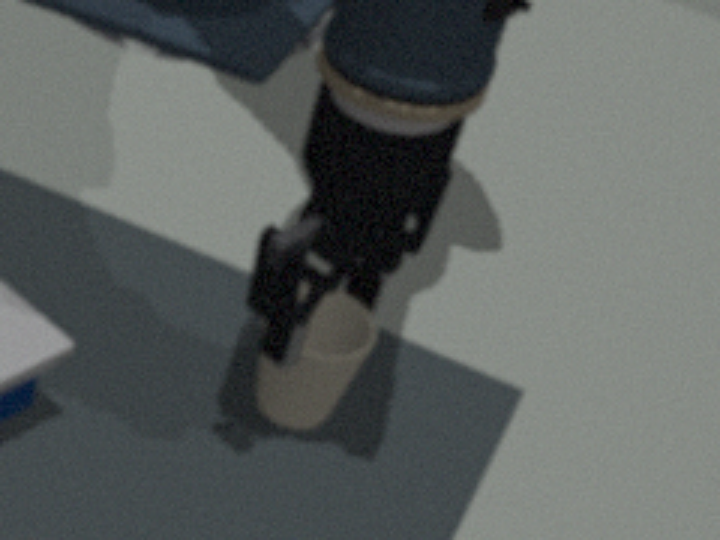

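```bash
python3 -m pendant '[{"travel":[0,0,-0.5],"roll":0},{"travel":[0,0,-1.5],"roll":0},{"travel":[0,0,-2.5],"roll":0},{"travel":[0,0,-2.5],"roll":0},{"travel":[0,0,-1.5],"roll":0},{"travel":[0,0,-0.5],"roll":0}]' 0 20; python3 goto.py 0.4843 -0.1592 0.15 -19.4;  python3 - <<'E'
from h import *
cv2.imwrite("pics/w3.png",snapshot("wrist")[:,:,::-1]);
E
```

```text
t: 4.2
tcp_pos: [0.4403, 0.2736, 0.1523]
tool_rot: [-2.563, -1.816, -0.005]
wrist_force: [0.1, -0.5, -1.7]
width: 0.752
t 4.2 tcp [0.4403 0.2736 0.1523] tilt 0.17 yawY -19.4
tool shift cm [-39.37  18.51   0.16] roll 0.0 or -180.0 q7 -0.63
F [ 0.05 -0.46 -1.72] M [-0.017  0.014 -0.026] w 0.752
shift if rolled first [-39.37  18.52   0.16]
```

View pics/w3.png

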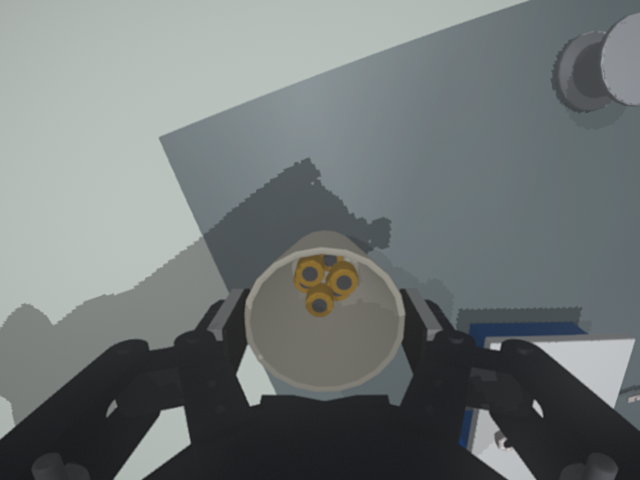

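```bash
python3 -m pendant '[{"travel":[-1,0.47,0],"roll":0},{"travel":[-2,0.94,0],"roll":0},{"travel":[-3.34,1.57,0],"roll":0},{"travel":[-3.34,1.57,0],"roll":0},{"travel":[-3.34,1.57,0],"roll":0},{"travel":[-3.34,1.57,0],"roll":0},{"travel":[-3.34,1.57,0],"roll":0},{"travel":[-3.34,1.57,0],"roll":0},{"travel":[-3.34,1.57,0],"roll":0},{"travel":[-3.34,1.57,0],"roll":0},{"travel":[-3.34,1.57,0],"roll":0},{"travel":[-3.34,1.57,0],"roll":0},{"travel":[-2,0.94,0],"roll":0},{"travel":[-1,0.47,0],"roll":0},{"travel":[0,0,1.5],"roll":0},{"travel":[0,0,2.4],"roll":0},{"travel":[0,0,1.1],"roll":0},{"travel":[0,0,0],"roll":0}]'; python3 goto.py 0.4843 -0.1592 0.1015 -19.4;  python3 - <<'E'
from h import *
cv2.imwrite("pics/t4.png",cv2.resize(snapshot("top")[200:350,220:420,::-1],None,fx=4,fy=4))
cv2.imwrite("pics/s4.png",cv2.resize(snapshot("scene")[100:280,230:430,::-1],None,fx=3,fy=3))
E
```

```text
t: 6.05
tcp_pos: [0.4821, -0.1592, 0.0987]
tool_rot: [-2.561, -1.814, 0.004]
wrist_force: [0.2, 0.4, -1.6]
width: 0.753
t 6.05 tcp [ 0.4821 -0.1592  0.0987] tilt 0.23 yawY -19.4
tool shift cm [ 0.07  0.21 -0.28] roll 0.0 or -180.0 q7 0.26
F [ 0.17  0.42 -1.56] M [0.021 0.044 0.021] w 0.753
shift if rolled first [ 0.07  0.21 -0.28]
```

View pics/t4.png

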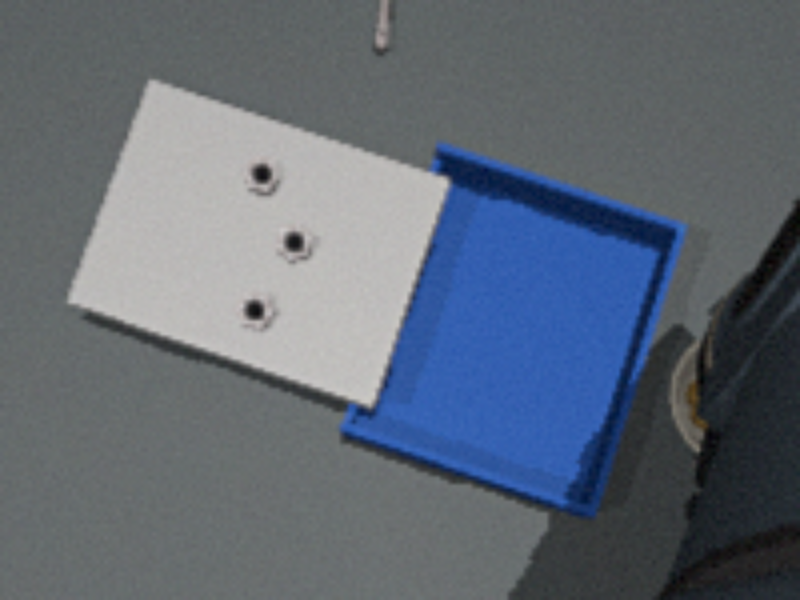

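View pics/s4.png

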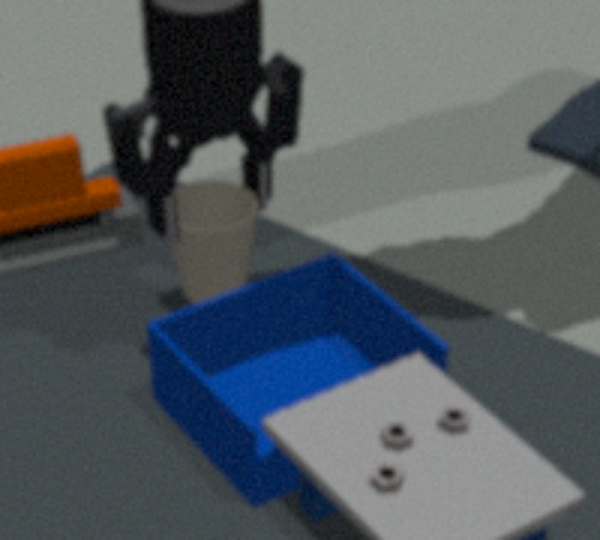

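```bash
python3 -m pendant '[{"travel":[0.8,0,0],"roll":0},{"travel":[0.8,0,0],"roll":0},{"travel":[0.7,0,0],"roll":0},{"travel":[0.6,0,0],"roll":0},{"travel":[0.5,0,0],"roll":0}]'; python3 - <<'E'
from h import *
o=get_obs();print(o['wrist_force'],o['moment'])
cv2.imwrite("pics/s5.png",cv2.resize(snapshot("scene")[100:280,230:430,::-1],None,fx=3,fy=3))
E
sed -i 's/x/x/' h.py
```

```text
t: 6.65
tcp_pos: [0.4952, -0.1276, 0.1007]
tool_rot: [2.563, 1.815, 0.0]
wrist_force: [-1.4, -3.0, 2.2]
width: 0.742
[-1.43351733 -2.99619004  2.16340235] [-0.58812869  0.34243406 -0.0395684 ]
```

View pics/s5.png

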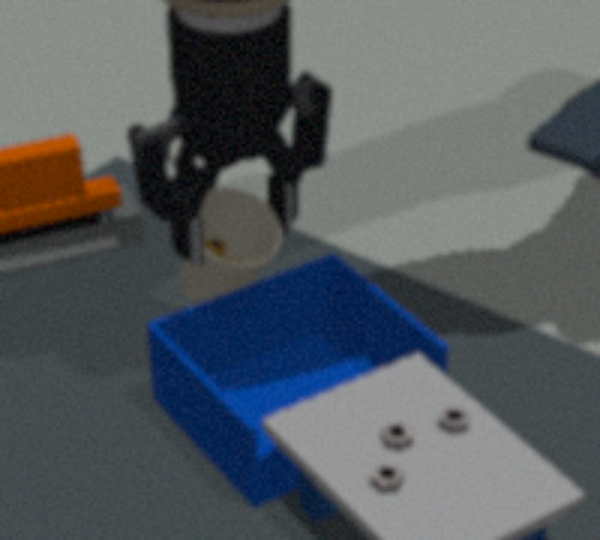

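```bash
python3 -m pendant '[{"travel":[0.6,0,0],"roll":0},{"travel":[0.6,0,0],"roll":0},{"travel":[0.5,0,0],"roll":0},{"travel":[0.6,0,0.3],"roll":0},{"travel":[0.6,0,0.3],"roll":0},{"travel":[0.6,0,0.3],"roll":0}]'; python3 - <<'E'
from h import *
o=get_obs();print(o['wrist_force'],o['moment'])
cv2.imwrite("pics/s6.png",cv2.resize(snapshot("scene")[100:280,230:430,::-1],None,fx=3,fy=3))
E
```

```text
t: 7.3
tcp_pos: [0.5066, -0.0941, 0.0913]
tool_rot: [-2.564, -1.815, -0.001]
wrist_force: [-2.3, -3.1, 3.6]
width: 0.732
[-2.32670828 -3.05047148  3.55489996] [-0.5550956   0.3468794  -0.02932248]
```

View pics/s6.png

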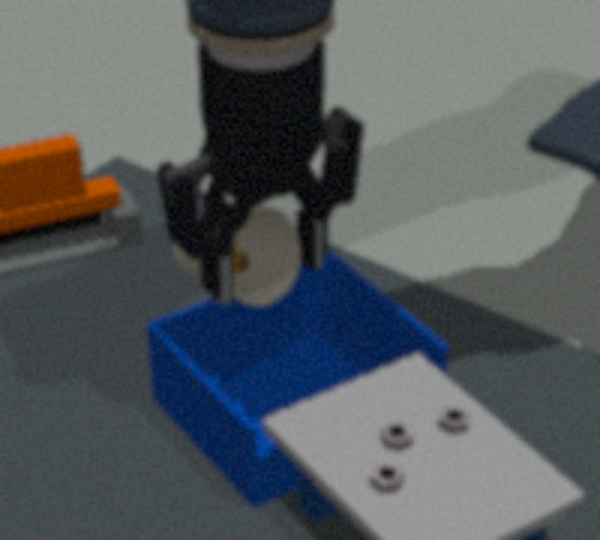

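```bash
python3 -m pendant '[{"travel":[0.6,0,0.25],"roll":0},{"travel":[0.6,0,0.25],"roll":0},{"travel":[0.5,0,0.3],"roll":0},{"travel":[0,0,0.5],"roll":0},{"travel":[0,0,0.5],"roll":0}]'; python3 - <<'E'
from h import *
o=get_obs();print(o['wrist_force'],o['moment'])
cv2.imwrite("pics/s7.png",cv2.resize(snapshot("scene")[100:280,230:430,::-1],None,fx=3,fy=3))
E
```

```text
t: 7.85
tcp_pos: [0.5133, -0.076, 0.0733]
tool_rot: [-2.56, -1.818, -0.004]
wrist_force: [1.8, 8.8, 9.0]
width: 0.732
[1.75339803 8.78197157 9.03193939] [ 1.43646554 -0.38871758  0.00940354]
```

View pics/s7.png

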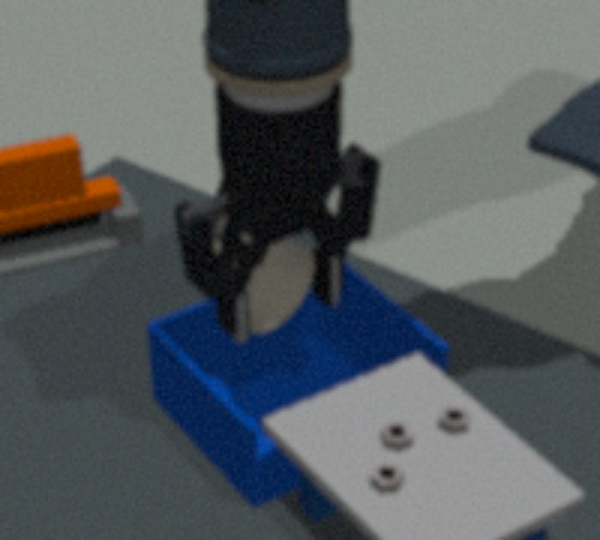

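```bash
python3 -m pendant '[{"travel":[0,0,0.3],"roll":0},{"travel":[0,0,0.3],"roll":0},{"travel":[0,0,0.3],"roll":0},{"travel":[0,0,0],"roll":0}]'; python3 - <<'E'
from h import *
o=get_obs();print(o['wrist_force'],o['moment'])
cv2.imwrite("pics/s8.png",cv2.resize(snapshot("scene")[100:280,230:430,::-1],None,fx=3,fy=3))
cv2.imwrite("pics/w8.png",snapshot("wrist")[:,:,::-1])
E
```

```text
t: 8.3
tcp_pos: [0.5137, -0.0751, 0.0643]
tool_rot: [-2.559, -1.819, -0.006]
wrist_force: [2.6, 11.0, 7.3]
width: 0.735
[ 2.62424575 10.9903712   7.34973098] [ 1.91341442 -0.50234984  0.00616834]
```

View pics/s8.png

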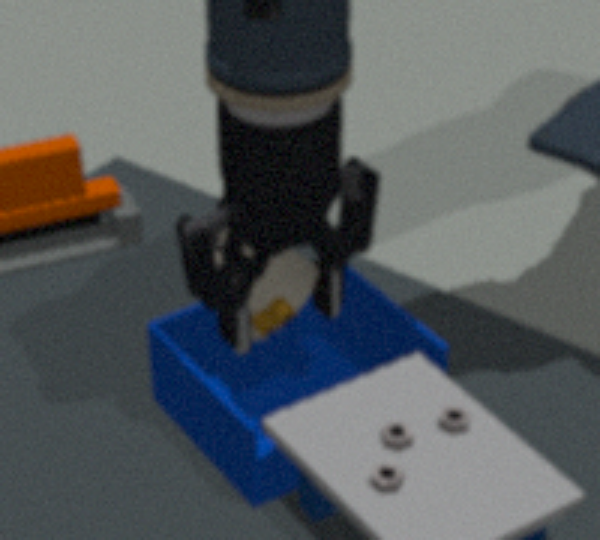

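View pics/w8.png

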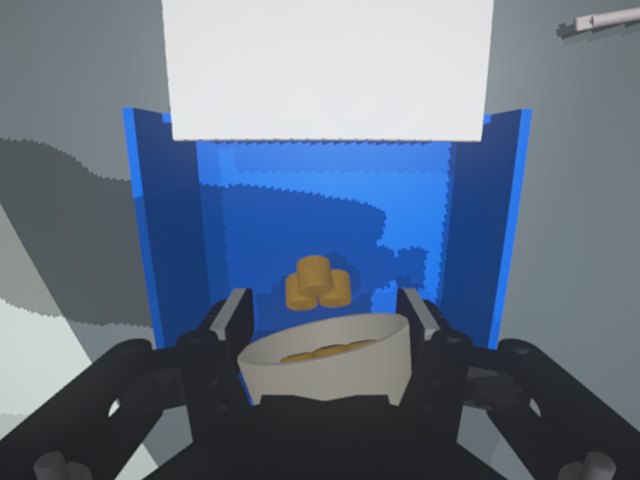

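```bash
python3 -m pendant '[{"travel":[0,0,0.3],"roll":0},{"travel":[0,0,0.3],"roll":0},{"travel":[0,0,0],"roll":0},{"travel":[0,0,0],"roll":0}]'; python3 - <<'E'
from h import *
o=get_obs();print(o['wrist_force'],o['moment'])
cv2.imwrite("pics/s9.png",cv2.resize(snapshot("scene")[100:280,230:430,::-1],None,fx=3,fy=3))
cv2.imwrite("pics/w9.png",snapshot("wrist")[:,:,::-1])
E
```

```text
t: 8.8
tcp_pos: [0.514, -0.0751, 0.0585]
tool_rot: [-2.559, -1.819, -0.006]
wrist_force: [3.4, 10.7, 7.7]
width: 0.73
[ 3.36646112 10.68826816  7.73767059] [ 1.92301709 -0.68152055  0.09980864]
```

View pics/s9.png

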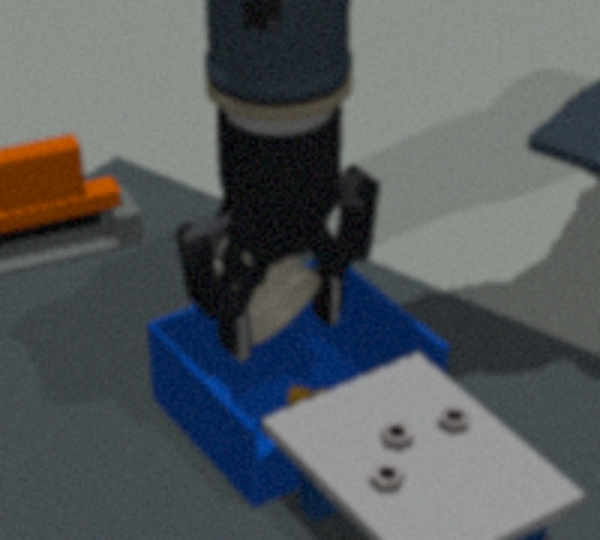

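View pics/w9.png

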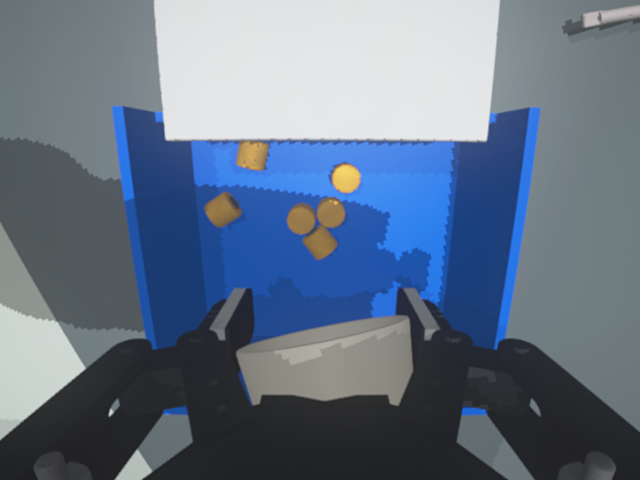

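```bash
python3 -m pendant '[{"travel":[0,0,-1],"roll":0},{"travel":[0,0,-2],"roll":0},{"travel":[0,0,-3],"roll":0},{"travel":[0,0,-3],"roll":0},{"travel":[0,0,-1],"roll":0}]'; python3 - <<'E'
from h import *
o=get_obs();print(o['wrist_force'],o['moment'])
cv2.imwrite("pics/s10.png",cv2.resize(snapshot("scene")[80:260,230:430,::-1],None,fx=3,fy=3))
cv2.imwrite("pics/w10.png",snapshot("wrist")[:,:,::-1])
E
```

```text
t: 9.4
tcp_pos: [0.513, -0.079, 0.1607]
tool_rot: [2.563, 1.814, 0.004]
wrist_force: [-0.9, -0.2, -0.5]
width: 0.734
[-0.8859947  -0.19057287 -0.47015648] [-0.00758331  0.05572908 -0.01606027]
```

View pics/s10.png

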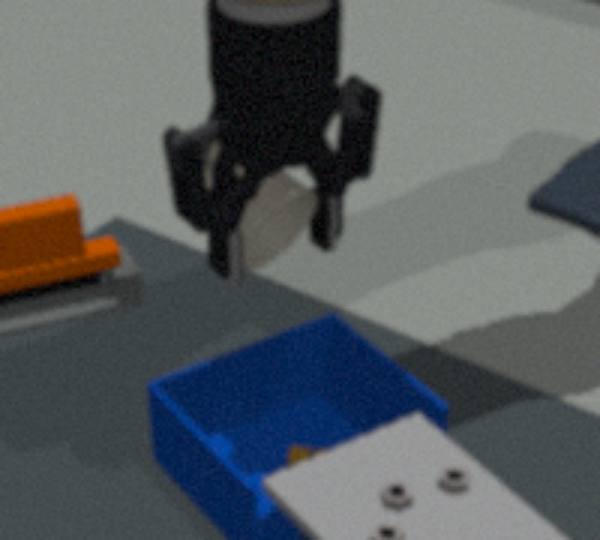

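View pics/w10.png

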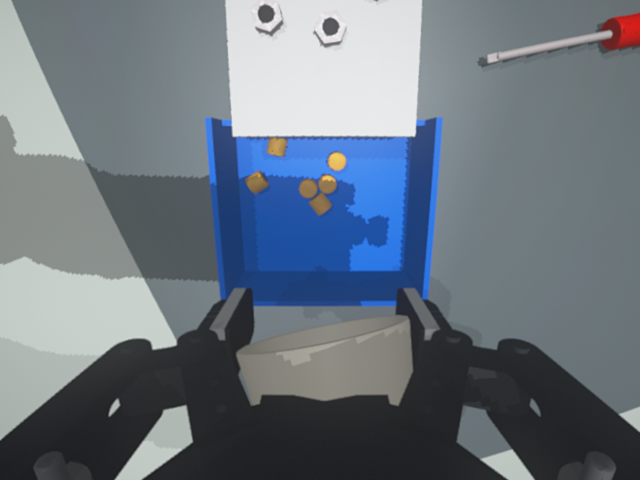

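```bash
python3 goto.py 0.689 -0.135 0.10 -109.4; python3 - <<'E'
from h import *
T=camera_info("top")
for n,uv,z in [("driver tip",(316,212),.005),("driver butt",(323,125),.015),("bottle",(487,200),.05),("reel top",(160,205),.05)]: print(n,onz(T,uv,z).round(3))
E
```

```text
t 9.5 tcp [ 0.5127 -0.0786  0.1593] tilt 0.14 yawY -19.4
tool shift cm [ 0.52 18.49  5.97] roll -90.0 or 90.0 q7 0.06
F [ 0.06  0.48 -0.74] M [ 0.011  0.011 -0.022] w 0.73
shift if rolled first [-18.49   0.53   5.97]
driver tip [0.674 0.004 0.005]
driver butt [ 0.868 -0.013  0.015]
bottle [ 0.686 -0.349  0.05 ]
reel top [0.681 0.324 0.05 ]
```

```bash
python3 -m pendant '[{"travel":[0.05,1.2,0],"roll":0},{"travel":[0.05,2.5,0],"roll":0},{"travel":[0.05,3.7,0],"roll":0},{"travel":[0.1,3.7,0],"roll":0},{"travel":[0.1,3.7,0],"roll":0},{"travel":[0.1,2.5,0],"roll":0},{"travel":[0.05,1.2,0],"roll":0},{"travel":[0,0,0.5],"roll":8.5},{"travel":[0,0,0.5],"roll":8.5},{"travel":[0,0,0.5],"roll":8.5},{"travel":[0,0,0.5],"roll":8.5},{"travel":[0,0,0.5],"roll":8.5},{"travel":[0,0,0.5],"roll":8.5},{"travel":[0,0,0.5],"roll":8.5},{"travel":[0,0,0.5],"roll":8.5},{"travel":[0,0,0.5],"roll":8.5},{"travel":[0,0,0.5],"roll":8.5},{"travel":[0,0,0.5],"roll":5},{"travel":[0,0,0],"roll":0}]'; python3 goto.py 0.689 -0.135 0.03 -109.4; python3 - <<'E'
from h import *
cv2.imwrite("pics/s11.png",cv2.resize(snapshot("scene")[100:300,150:400,::-1],None,fx=3,fy=3))
E
```

```text
t: 11.4
tcp_pos: [0.6876, -0.1354, 0.1]
tool_rot: [3.096, -0.531, -0.006]
wrist_force: [0.4, 0.4, -1.5]
width: 0.737
t 11.4 tcp [ 0.6876 -0.1354  0.1   ] tilt 0.23 yawY -109.5
tool shift cm [ 0.14 -0.09  7.  ] roll -0.1 or 179.9 q7 -1.17
F [ 0.43  0.44 -1.49] M [ 0.019 -0.009  0.037] w 0.737
shift if rolled first [ 0.14 -0.09  7.  ]
```

View pics/s11.png

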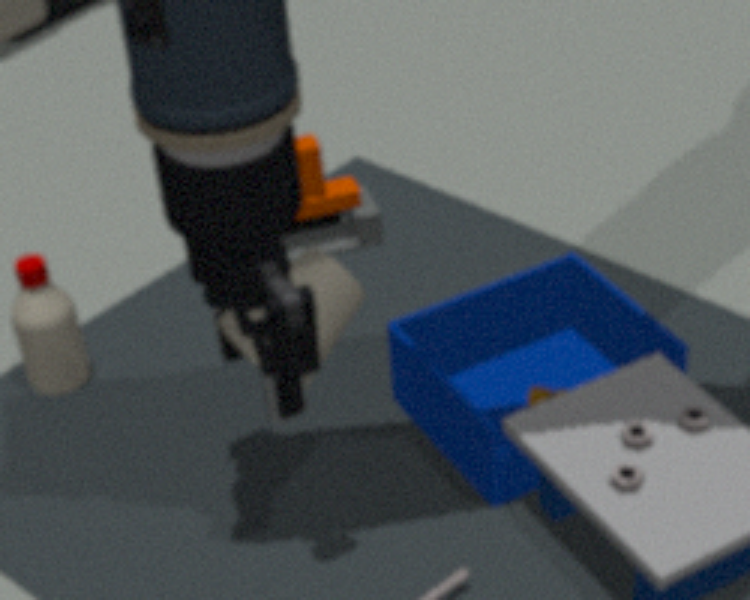

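```bash
python3 -m pendant '[{"travel":[0,0,1.2],"roll":0},{"travel":[0,0,2],"roll":0},{"travel":[0,0,2],"roll":0},{"travel":[0,0,1.2],"roll":0},{"travel":[0,0,0.3],"roll":0},{"travel":[0,0,0],"roll":0}]'; python3 - <<'E'
from h import *
cv2.imwrite("pics/s12.png",cv2.resize(snapshot("scene")[100:300,150:400,::-1],None,fx=3,fy=3))
E
```

```text
t: 12.05
tcp_pos: [0.6881, -0.1358, 0.036]
tool_rot: [3.097, -0.529, -0.001]
wrist_force: [-0.3, 0.5, 0.2]
width: 0.736
```

View pics/s12.png

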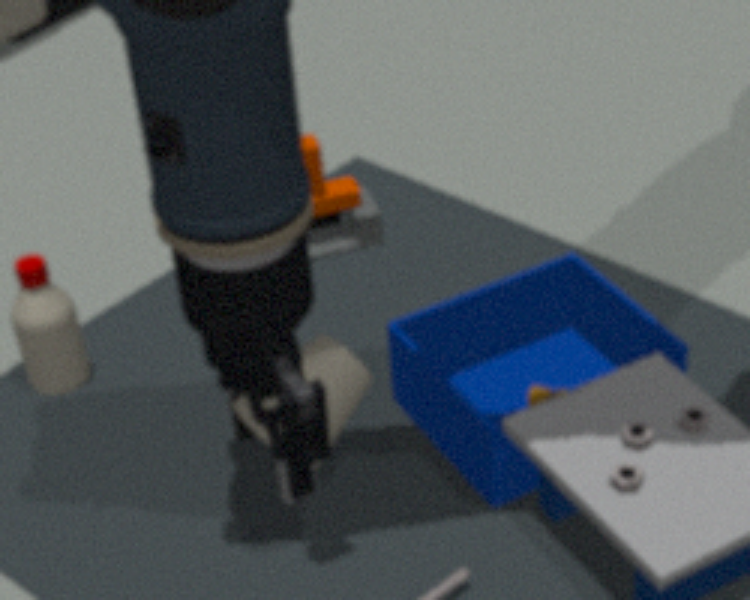

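```bash
python3 -m pendant '[{"travel":[0,0,0.3],"roll":0},{"travel":[0,0,0.3],"roll":0},{"travel":[0,0,0.2],"roll":0},{"travel":[0,0,0],"roll":0}]'; python3 -m pendant '[{"travel":[0,0,0.3],"roll":0},{"travel":[0,0,0],"roll":0}]'
```

```text
t: 12.5
tcp_pos: [0.6881, -0.1355, 0.0281]
tool_rot: [-3.097, 0.529, 0.0]
wrist_force: [0.2, 0.4, -0.4]
width: 0.733
t: 12.7
tcp_pos: [0.688, -0.1355, 0.0249]
tool_rot: [-3.097, 0.529, 0.001]
wrist_force: [0.4, 0.2, -1.0]
width: 0.735
```

```bash
python3 -m pendant '[{"travel":[0,0,0.3],"roll":0},{"travel":[0,0,0],"roll":0}]'; python3 -m pendant '[{"travel":[0,0,0.3],"roll":0},{"travel":[0,0,0],"roll":0}]'; python3 - <<'E'
from h import *
cv2.imwrite("pics/s13.png",cv2.resize(snapshot("scene")[150:300,200:360,::-1],None,fx=4,fy=4))
cv2.imwrite("pics/w13.png",snapshot("wrist")[:,:,::-1])
E
```

```text
t: 12.9
tcp_pos: [0.688, -0.1355, 0.0219]
tool_rot: [-3.097, 0.529, 0.001]
wrist_force: [-0.2, -0.2, -0.2]
width: 0.732
t: 13.1
tcp_pos: [0.688, -0.1355, 0.0188]
tool_rot: [-3.097, 0.529, 0.001]
wrist_force: [0.1, 0.2, 0.0]
width: 0.732
```

View pics/s13.png

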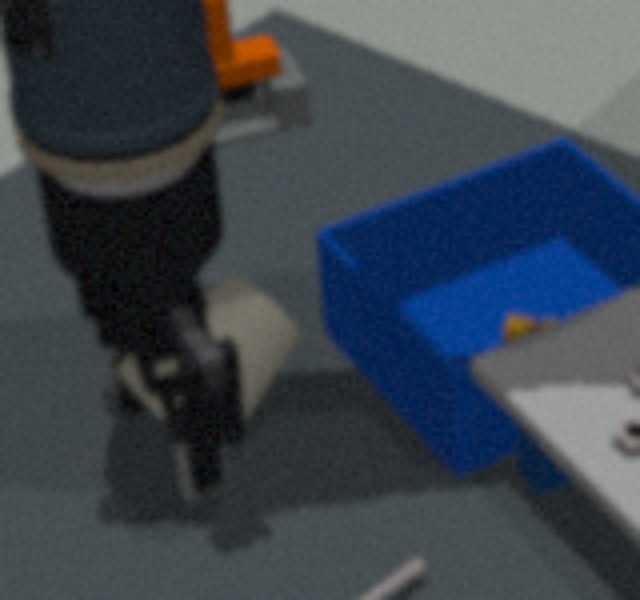

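View pics/w13.png

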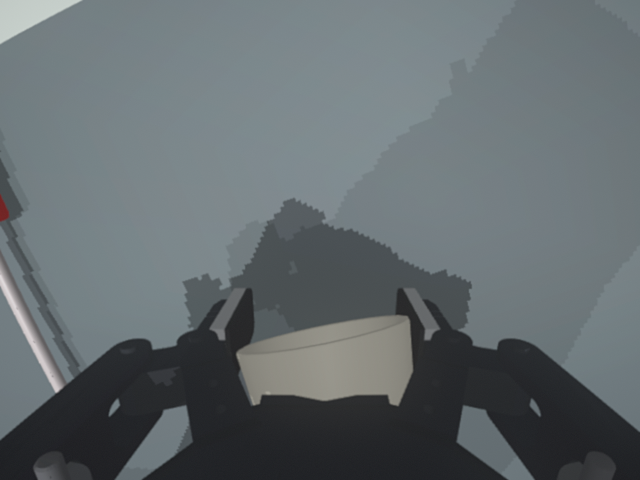

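```bash
python3 -m pendant '[{"travel":[0,0,0.3],"roll":0},{"travel":[0,0,0.2],"roll":0},{"travel":[0,0,0],"roll":0}]'; python3 -m pendant '[{"travel":[0,0,0.2],"roll":0},{"travel":[0,0,0],"roll":0}]';python3 -m pendant '[{"travel":[0,0,0.2],"roll":0},{"travel":[0,0,0],"roll":0}]'
```

```text
t: 13.5
tcp_pos: [0.6883, -0.1357, 0.0142]
tool_rot: [3.097, -0.529, 0.0]
wrist_force: [0.5, 0.0, 1.1]
width: 0.737
t: 13.7
tcp_pos: [0.6888, -0.1359, 0.0134]
tool_rot: [-3.097, 0.529, -0.002]
wrist_force: [-1.3, 1.3, 8.9]
width: 0.733
t: 13.9
tcp_pos: [0.6896, -0.1363, 0.0125]
tool_rot: [3.096, -0.529, 0.006]
wrist_force: [-0.4, 1.8, 14.8]
width: 0.731
```

```bash
python3 -m pendant '[{"travel":[0,0,-0.5],"roll":0},{"travel":[0,0,0],"roll":0}]'; python3 -m pendant '[{"travel":[0,0,0],"roll":0},{"travel":[0,0,0],"roll":0},{"travel":[0,0,0],"roll":0},{"travel":[0,0,0],"roll":0}]' 0.84 20; python3 - <<'E'
from h import *
cv2.imwrite("pics/s14.png",cv2.resize(snapshot("scene")[150:300,200:360,::-1],None,fx=4,fy=4))
cv2.imwrite("pics/w14.png",snapshot("wrist")[:,:,::-1])
E
```

```text
t: 14.1
tcp_pos: [0.6884, -0.1357, 0.0159]
tool_rot: [3.097, -0.529, 0.001]
wrist_force: [0.5, -0.3, -0.7]
width: 0.731
t: 14.5
tcp_pos: [0.6881, -0.1356, 0.0151]
tool_rot: [3.097, -0.529, -0.001]
wrist_force: [0.2, -0.2, 0.0]
width: 0.839
```

View pics/s14.png

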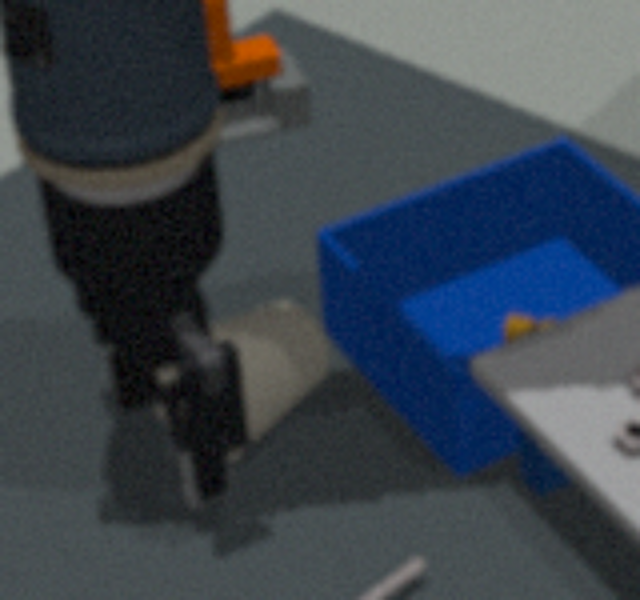

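View pics/w14.png

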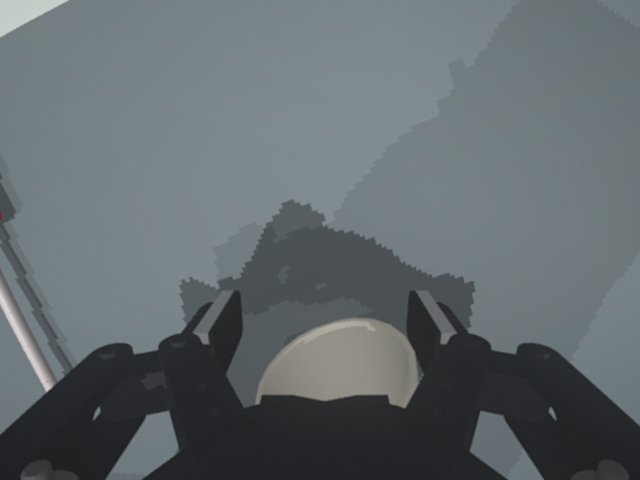

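```bash
python3 - <<'E'
from h import *
i=camera_info("wrist");o=get_obs();Rm=R.from_rotvec(o['tool_rot']).as_matrix();p=o['tcp_pos']
for uv,z in [((310,340),0.002),((340,324),.002),((360,320),.002),((380,322),.004),((417,375),.033),((258,400),.033),((415,345),.015),((275,365),.015)]:
    print(uv,z,(Rm.T@(onz(i,uv,z)-p)*1000).round(1))
T=camera_info("top");S=camera_info("scene")
cv2.imwrite("pics/t14.png",cv2.resize(snapshot("top")[180:330,300:460,::-1],None,fx=4,fy=4))
E
```

```text
(310, 340) 0.002 [-19.9  -6.2  13.2]
(340, 324) 0.002 [-11.4   7.9  13.2]
(360, 320) 0.002 [-9.3 17.1 13.2]
(380, 322) 0.004 [-9.3 26.1 11.2]
(417, 375) 0.033 [-16.3  36.4 -17.8]
(258, 400) 0.033 [-28.  -25.8 -17.8]
(415, 345) 0.015 [-14.5  40.    0.2]
(275, 365) 0.015 [-24.5 -21.3   0.2]
```

View pics/t14.png

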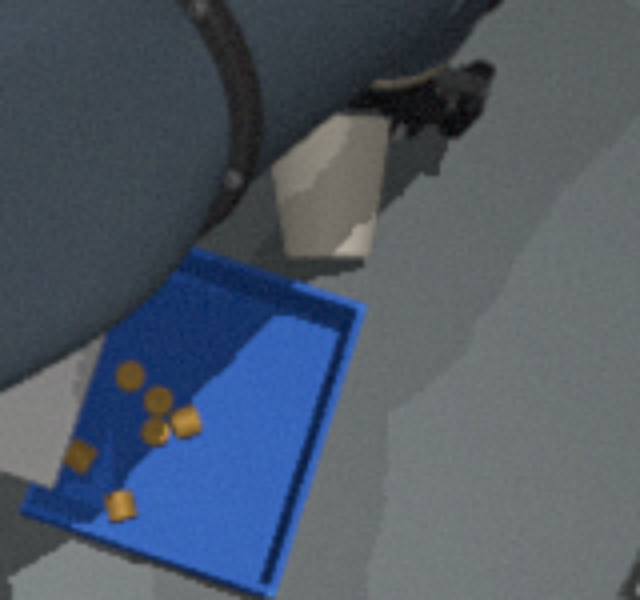

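```bash
python3 - <<'E'
from h import *
T=camera_info("top");o=get_obs();Rm=R.from_rotvec(o['tool_rot']).as_matrix();p=o['tcp_pos']
a=onz(T,(300+287/4,180+257/4),.022);b=onz(T,(300+370/4,180+258/4),.022);print(a,b,np.linalg.norm(a-b))
c=(a+b)/2
for yaw in(-10,-3,0,3):
    y=np.radians(yaw);r=c+np.array([.069*np.cos(y),.069*np.sin(y),.011]);print(yaw,r,(Rm.T@(r-p)*1000).round(1))
E
python3 goto.py 0.6884 -0.1357 .016 -95
```

```text
[ 0.60029477 -0.11103201  0.022     ] [ 0.59939621 -0.15409813  0.022     ] 0.04307549942097534
-10 [ 0.66779723 -0.1445468   0.033     ] [-16.2  15.2 -17.8]
-3 [ 0.66875093 -0.13617625  0.033     ] [-18.1   6.9 -17.8]
0 [ 0.66884549 -0.13256507  0.033     ] [-19.2   3.5 -17.8]
3 [ 0.66875093 -0.12895389  0.033     ] [-20.5   0.1 -17.8]
t 14.65 tcp [ 0.6881 -0.1356  0.0152] tilt 0.01 yawY -109.4
tool shift cm [ 0.03 -0.   -0.08] roll -14.4 or 165.6 q7 -1.11
F [-0.94 -0.88 -0.18] M [-0.008  0.014  0.013] w 0.844
shift if rolled first [ 0.03  0.   -0.08]
```

```bash
python3 -m pendant '[{"travel":[0,0.6,-0.6],"roll":0},{"travel":[0,0,0],"roll":0},{"travel":[-0.7,0,0],"roll":0},{"travel":[-0.7,0,0],"roll":0},{"travel":[-0.6,0,0],"roll":0},{"travel":[0,0,0],"roll":-8},{"travel":[0,0,0],"roll":-8},{"travel":[0,0,0],"roll":0}]' 1 20; python3 - <<'E'
from h import *
cv2.imwrite("pics/w15.png",snapshot("wrist")[:,:,::-1])
E
```

```text
t: 15.45
tcp_pos: [0.667, -0.1343, 0.0216]
tool_rot: [-3.14, 0.09, -0.0]
wrist_force: [-0.3, 0.1, 0.6]
width: 0.999
```

View pics/w15.png

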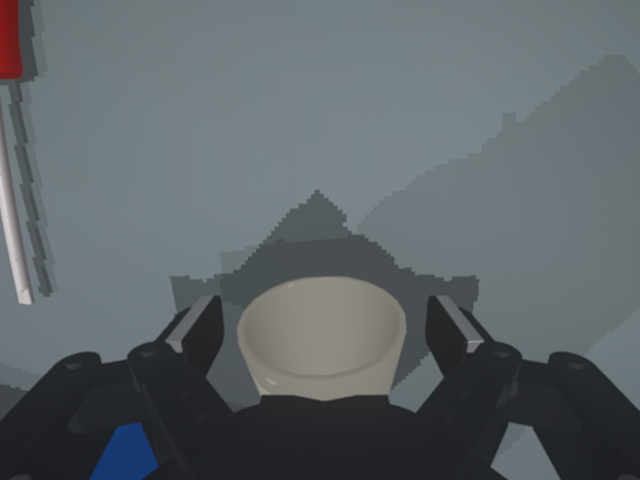

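```bash
python3 -m pendant '[{"travel":[0,0,0],"roll":0},{"travel":[0,0,0],"roll":0},{"travel":[0,0,0],"roll":0},{"travel":[0,0,0],"roll":0},{"travel":[0,0,0],"roll":0}]' 0 20; python3 -m pendant '[{"travel":[0,0,-1],"roll":0},{"travel":[1,0,-2],"roll":0},{"travel":[1,0,-2],"roll":8},{"travel":[0.5,0,-1.2],"roll":8},{"travel":[0,0,0],"roll":0}]';  python3 - <<'E'
from h import *
o=get_obs();w=o['tcp_pos'][:2]-np.array([.5643,.0681]);th=np.radians(-19.4);X=np.array([np.cos(th),np.sin(th)]);Y=np.array([-X[1],X[0]]);print("x_pl,y_pl",w@X,w@Y,o['tcp_pos'],o['wrist_force'],o['width'])
cv2.imwrite("pics/s16.png",cv2.resize(snapshot("scene")[100:300,150:400,::-1],None,fx=3,fy=3))
cv2.imwrite("pics/w16.png",snapshot("wrist")[:,:,::-1])
E
```

```text
t: 16.0
tcp_pos: [0.6673, -0.1345, 0.0217]
tool_rot: [-3.14, 0.097, -0.0]
wrist_force: [-1.5, 1.3, 5.7]
width: 0.758
t: 16.5
tcp_pos: [0.6937, -0.1371, 0.0853]
tool_rot: [3.095, -0.533, 0.005]
wrist_force: [-0.8, 0.1, -1.0]
width: 0.756
x_pl,y_pl 0.19019453573834663 -0.15059746928827855 [ 0.69367317 -0.13712218  0.08527702] [-0.81284621  0.05033569 -1.04546076] 0.7560602950975135
```

View pics/s16.png

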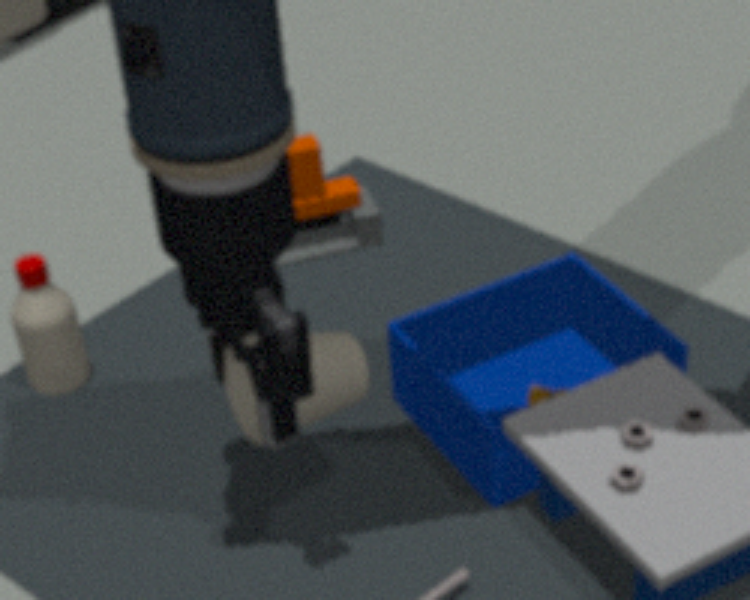

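View pics/w16.png

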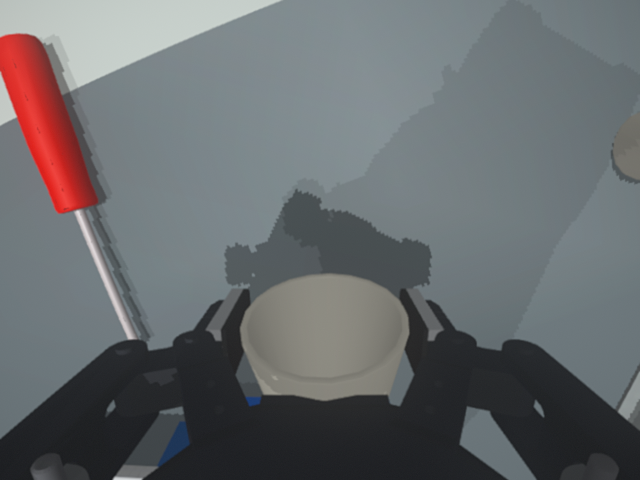

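```bash
python3 -m pendant '[{"travel":[-1.2,0,-0.2],"roll":0},{"travel":[-1.5,0,-0.2],"roll":0},{"travel":[-1.2,0,0],"roll":0},{"travel":[-0.8,0,0],"roll":0},{"travel":[-0.6,0,-0.4],"roll":0},{"travel":[-0.6,0,-0.5],"roll":0},{"travel":[0,0,0],"roll":0}]';  python3 - <<'E'
from h import *
o=get_obs();w=o['tcp_pos'][:2]-np.array([.5643,.0681]);th=np.radians(-19.4);X=np.array([np.cos(th),np.sin(th)]);Y=np.array([-X[1],X[0]]);print("x_pl,y_pl",w@X,w@Y,o['tcp_pos'],o['wrist_force'],o['width'])
cv2.imwrite("pics/s17.png",cv2.resize(snapshot("scene")[100:300,150:400,::-1],None,fx=3,fy=3))
E
```

```text
t: 17.3
tcp_pos: [0.6371, -0.1176, 0.0976]
tool_rot: [3.096, -0.529, 0.003]
wrist_force: [1.8, -1.4, 1.8]
width: 0.756
x_pl,y_pl 0.13029479466300864 -0.15096097949134857 [ 0.63705363 -0.11756868  0.09759558] [ 1.77085915 -1.37953604  1.76267629] 0.7559279448843091
```

View pics/s17.png

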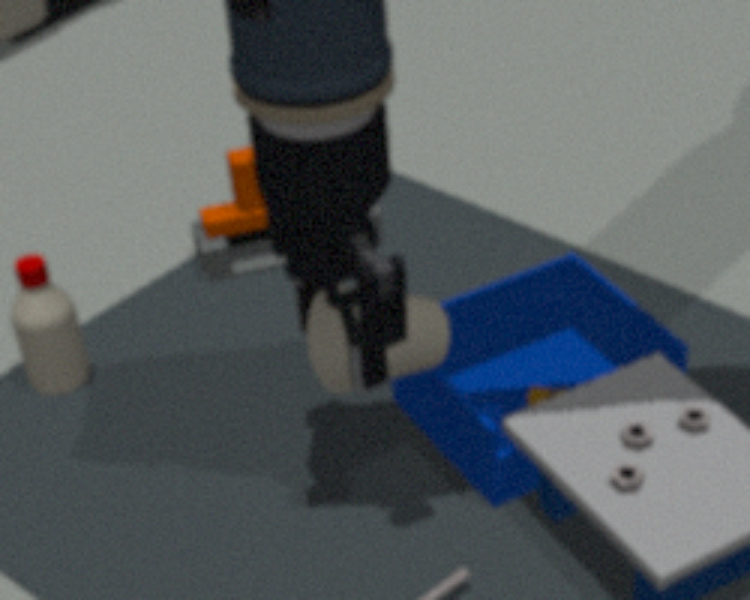

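```bash
python3 -m pendant '[{"travel":[-0.5,0,-0.5],"roll":0},{"travel":[-0.5,0,-0.4],"roll":0},{"travel":[-0.5,0,-0.3],"roll":0},{"travel":[-0.6,0,-0.3],"roll":0},{"travel":[0,0,0],"roll":0}]';  python3 - <<'E'
from h import *
o=get_obs();w=o['tcp_pos'][:2]-np.array([.5643,.0681]);th=np.radians(-19.4);X=np.array([np.cos(th),np.sin(th)]);Y=np.array([-X[1],X[0]]);print("x_pl,y_pl",w@X,w@Y,o['tcp_pos'],o['wrist_force'],o['width'])
cv2.imwrite("pics/s18.png",cv2.resize(snapshot("scene")[100:300,150:400,::-1],None,fx=3,fy=3))
cv2.imwrite("pics/w18.png",snapshot("wrist")[:,:,::-1])
E
```

```text
t: 17.85
tcp_pos: [0.6186, -0.111, 0.1131]
tool_rot: [3.096, -0.529, 0.008]
wrist_force: [6.0, -1.2, 7.4]
width: 0.758
x_pl,y_pl 0.11071988706662177 -0.15093454434968664 [ 0.61859892 -0.11104173  0.11309993] [ 5.95790169 -1.19109782  7.43317117] 0.7576912949764852
```

View pics/s18.png

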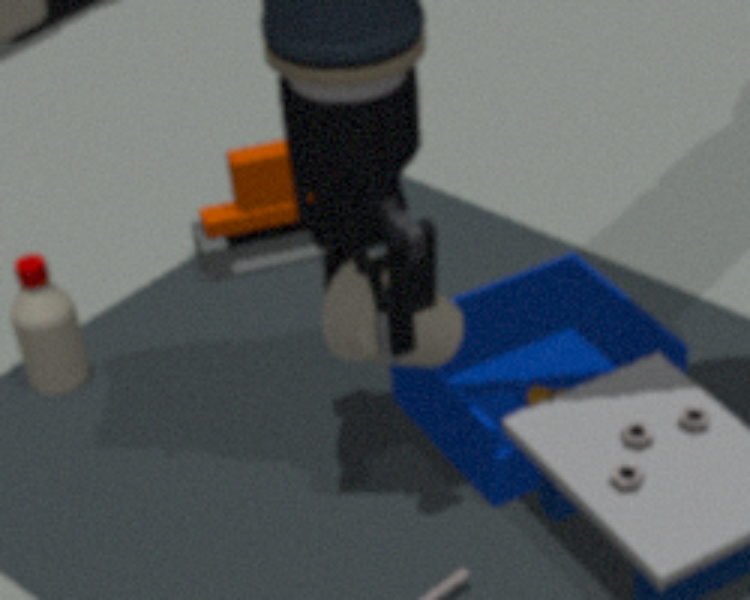

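View pics/w18.png

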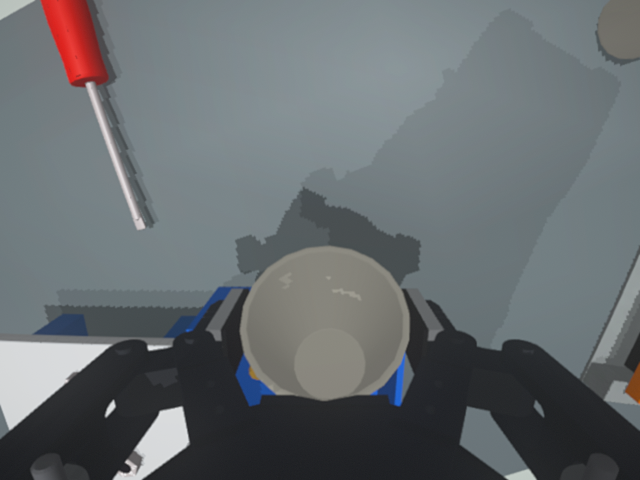

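```bash
python3 -m pendant '[{"travel":[-0.5,0,-0.4],"roll":0},{"travel":[-0.6,0,-0.4],"roll":0},{"travel":[-0.6,0,-0.3],"roll":0},{"travel":[-0.6,0,-0.3],"roll":0},{"travel":[0,0,0],"roll":0}]';  python3 - <<'E'
from h import *
o=get_obs();w=o['tcp_pos'][:2]-np.array([.5643,.0681]);th=np.radians(-19.4);X=np.array([np.cos(th),np.sin(th)]);Y=np.array([-X[1],X[0]]);print("x_pl,y_pl",w@X,w@Y,o['tcp_pos'],o['wrist_force'],o['width'])
cv2.imwrite("pics/s19.png",cv2.resize(snapshot("scene")[100:300,150:400,::-1],None,fx=3,fy=3))
cv2.imwrite("pics/w19.png",snapshot("wrist")[:,:,::-1])
E
```

```text
t: 18.45
tcp_pos: [0.5937, -0.102, 0.1252]
tool_rot: [-3.096, 0.529, 0.003]
wrist_force: [-0.3, 0.2, -0.6]
width: 0.758
x_pl,y_pl 0.08417379839428502 -0.1506441613721473 [ 0.5936565  -0.10195025  0.1252018 ] [-0.29890185  0.21112218 -0.57244754] 0.7583866867612283
```

View pics/s19.png

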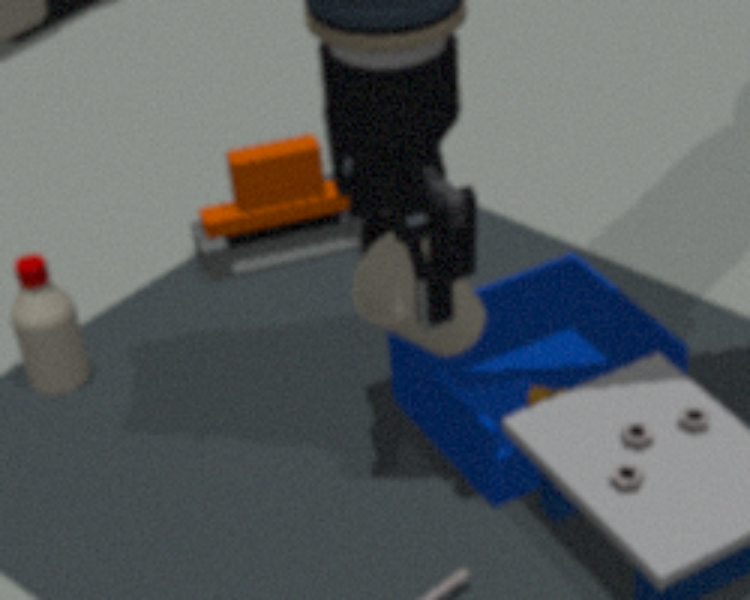

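View pics/w19.png

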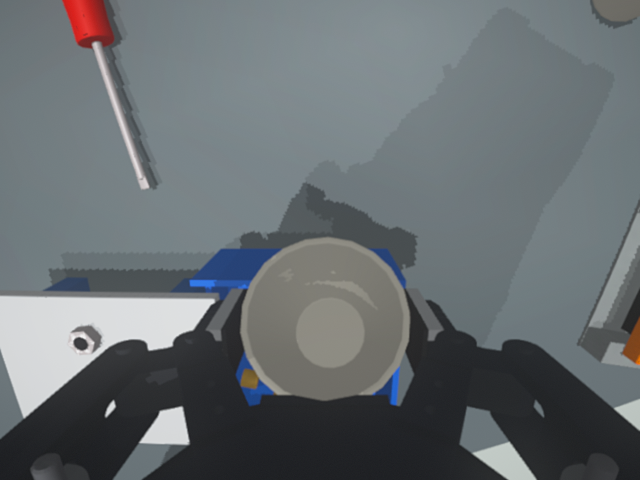

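```bash
python3 -m pendant '[{"travel":[0,0,-1.5],"roll":0},{"travel":[0,0,-1.5],"roll":0},{"travel":[2,0,0],"roll":0},{"travel":[3,0,0],"roll":0},{"travel":[1.8,0,0],"roll":0},{"travel":[0,0,2],"roll":0},{"travel":[0,0,3],"roll":0},{"travel":[0,0,2.2],"roll":0},{"travel":[-0.8,0,0],"roll":0},{"travel":[-0.8,0,0],"roll":0},{"travel":[-0.7,0,0],"roll":0},{"travel":[-0.6,0,0],"roll":0},{"travel":[-0.6,0,0],"roll":0},{"travel":[-0.6,0,0],"roll":0},{"travel":[0,0,0],"roll":0}]';  python3 - <<'E'
from h import *
o=get_obs();w=o['tcp_pos'][:2]-np.array([.5643,.0681]);th=np.radians(-19.4);X=np.array([np.cos(th),np.sin(th)]);Y=np.array([-X[1],X[0]]);print("x_pl,y_pl",w@X,w@Y,o['tcp_pos'],o['wrist_force'],o['width'])
cv2.imwrite("pics/s20.png",cv2.resize(snapshot("scene")[100:300,150:400,::-1],None,fx=3,fy=3))
cv2.imwrite("pics/w20.png",snapshot("wrist")[:,:,::-1])
E
```

```text
t: 20.05
tcp_pos: [0.6198, -0.1111, 0.0836]
tool_rot: [-3.096, 0.529, 0.0]
wrist_force: [0.2, -0.8, -1.6]
width: 0.754
x_pl,y_pl 0.11190089267998317 -0.15058667247675495 [ 0.61982842 -0.11110589  0.08360165] [ 0.17221252 -0.80668715 -1.58098839] 0.75423835300889
```

View pics/s20.png

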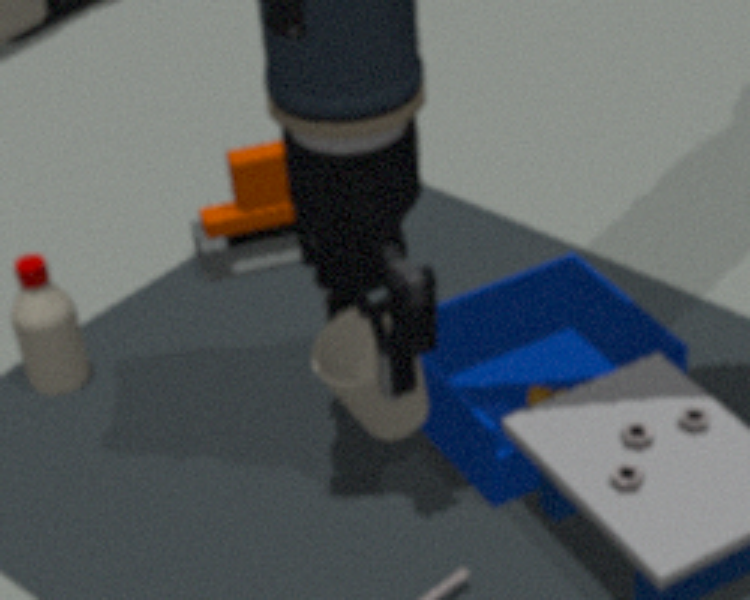

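View pics/w20.png

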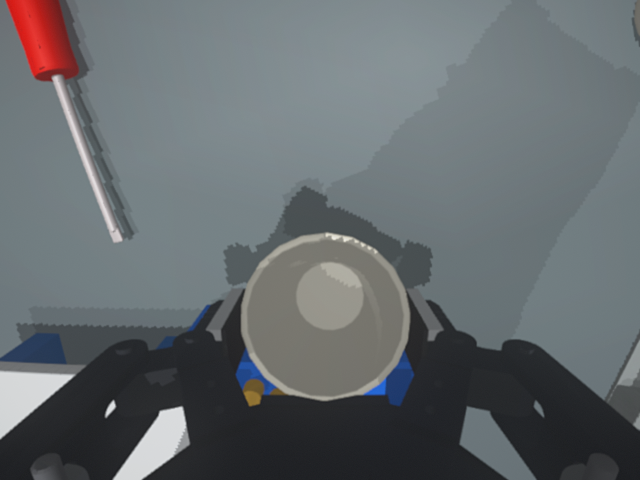

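```bash
python3 -m pendant '[{"travel":[-0.5,0,0],"roll":0},{"travel":[-0.4,0,0],"roll":0},{"travel":[-0.4,0,0],"roll":0},{"travel":[0,0,0],"roll":0}]';  python3 - <<'E'
from h import *
o=get_obs();print(o['wrist_force'])
cv2.imwrite("pics/s21.png",cv2.resize(snapshot("scene")[100:300,150:400,::-1],None,fx=3,fy=3))
cv2.imwrite("pics/w21.png",snapshot("wrist")[:,:,::-1])
E
```

```text
t: 20.55
tcp_pos: [0.608, -0.1072, 0.0834]
tool_rot: [3.097, -0.53, 0.0]
wrist_force: [1.7, -0.4, -0.5]
width: 0.756
[ 1.7424496  -0.35365104 -0.52980863]
```

View pics/s21.png

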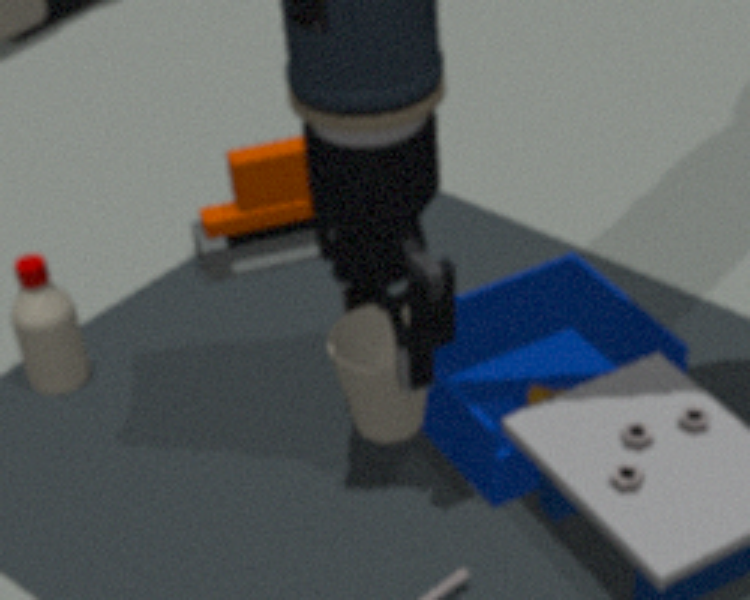

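View pics/w21.png

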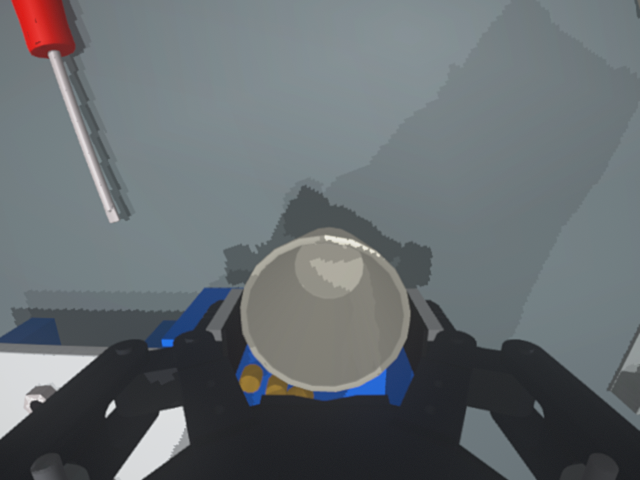

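```bash
python3 -m pendant '[{"travel":[1,0,0],"roll":0},{"travel":[2,0,0],"roll":0},{"travel":[1.5,0,0],"roll":0},{"travel":[0.5,0,0.6],"roll":0},{"travel":[0,0,0.7],"roll":0},{"travel":[0,0,0.4],"roll":0},{"travel":[0,0,0.3],"roll":0},{"travel":[0,0,0],"roll":0}]'; python3 -m pendant '[{"travel":[0,0,0.3],"roll":0},{"travel":[0,0,0],"roll":0}]'
```

```text
t: 21.45
tcp_pos: [0.6547, -0.1235, 0.0627]
tool_rot: [-3.096, 0.53, 0.002]
wrist_force: [0.0, -0.7, -0.8]
width: 0.752
t: 21.65
tcp_pos: [0.6553, -0.1236, 0.0602]
tool_rot: [-3.097, 0.529, 0.0]
wrist_force: [-0.6, 1.1, -0.2]
width: 0.757
```

```bash
python3 -m pendant '[{"travel":[0,0,0.2],"roll":0},{"travel":[0,0,0.2],"roll":0},{"travel":[0,0,0],"roll":0}]'; python3 - <<'E'
from h import *
cv2.imwrite("pics/s22.png",cv2.resize(snapshot("scene")[150:300,200:350,::-1],None,fx=4,fy=4))
E
```

```text
t: 21.95
tcp_pos: [0.6562, -0.1243, 0.0578]
tool_rot: [-3.097, 0.53, -0.004]
wrist_force: [-1.2, 1.1, 9.4]
width: 0.754
```

View pics/s22.png

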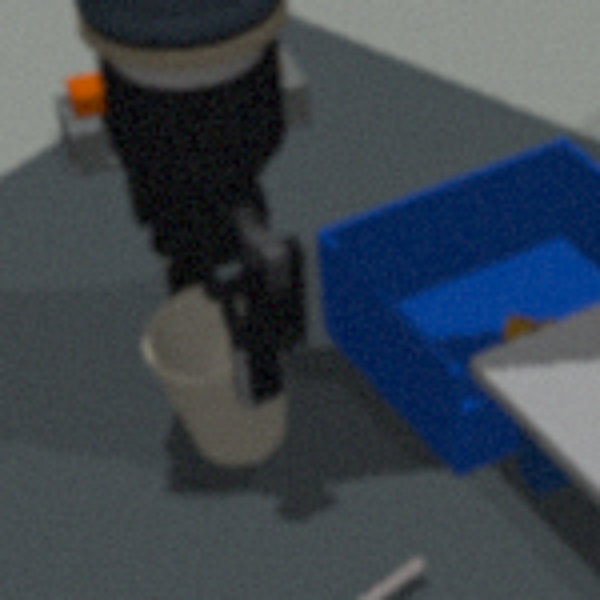

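```bash
python3 -m pendant '[{"travel":[0,0,-0.1],"roll":0},{"travel":[0,0,0],"roll":0},{"travel":[0,0,0],"roll":0},{"travel":[0,0,0],"roll":0}]' 1 20; python3 -m pendant '[{"travel":[0,0,-0.5],"roll":0},{"travel":[0,0,-1.5],"roll":0},{"travel":[0,0,-3],"roll":0},{"travel":[0,0,-4],"roll":0},{"travel":[0,0,-2],"roll":0}]'; python3 goto.py 0.477 -0.338 0.15 59.2;  python3 - <<'E'
from h import *
cv2.imwrite("pics/s23.png",cv2.resize(snapshot("scene")[150:300,200:350,::-1],None,fx=4,fy=4))
cv2.imwrite("pics/w23.png",snapshot("wrist")[:,:,::-1])
E
```

```text
t: 22.4
tcp_pos: [0.6553, -0.1238, 0.0571]
tool_rot: [3.097, -0.529, -0.0]
wrist_force: [0.0, 0.1, -0.4]
width: 0.999
t: 22.9
tcp_pos: [0.6562, -0.1251, 0.1719]
tool_rot: [3.095, -0.53, 0.006]
wrist_force: [-0.2, 0.9, 0.0]
width: 1.002
t 22.9 tcp [ 0.6562 -0.1251  0.1719] tilt 0.24 yawY -109.4
tool shift cm [-9.82 26.04  2.16] roll 11.4 or -168.6 q7 -1.19
F [-0.2   0.92  0.01] M [ 0.004  0.008 -0.039] w 1.002
shift if rolled first [-4.5  27.47  2.16]
```

View pics/s23.png

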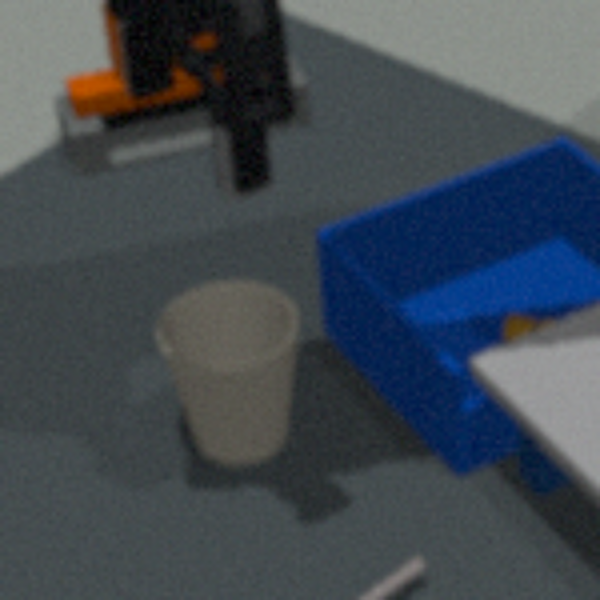

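View pics/w23.png

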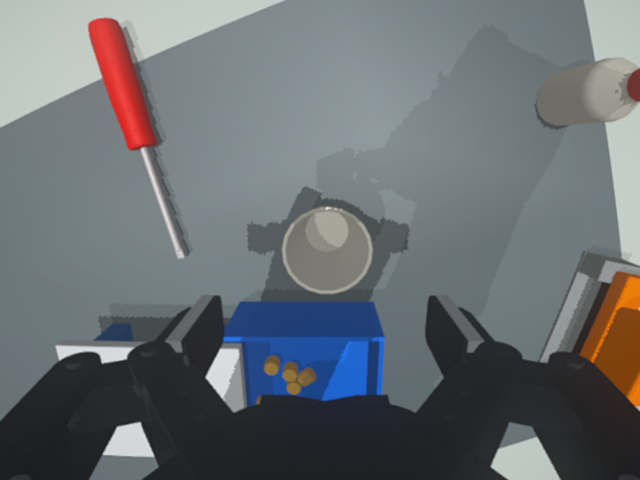

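```bash
python3 -m pendant '[{"travel":[-0.8,2,0.2],"roll":0},{"travel":[-1.4,3.8,0.3],"roll":0},{"travel":[-1.6,4.2,0.3],"roll":0},{"travel":[-1.6,4.2,0.3],"roll":5.7},{"travel":[-1.2,4.4,0.3],"roll":5.7},{"travel":[-0.8,4.4,0.3],"roll":0},{"travel":[-0.5,2.5,0.3],"roll":0},{"travel":[0,1,0],"roll":0},{"travel":[0,0,0],"roll":0}]' 1 70; python3 goto.py 0.477 -0.338 0.062 59.2;  python3 - <<'E'
from h import *
i=camera_info("wrist");im=snapshot("wrist")[:,:,::-1].copy()
th=np.radians(-30.8);X=np.array([np.cos(th),np.sin(th),0]);Y=np.array([-X[1],X[0],0]);c=np.array([.477,-.338,.091])
for a,b,z in [(.035,.011,.091),(.035,-.011,.091),(-.035,-.011,.091),(-.035,.011,.091),(.062,.012,.046),(.062,-.012,.046),(-.062,-.012,.046),(-.062,.012,.046)]:
    p=c+a*X+b*Y;p[2]=z;u=proj(i,p)[0];cv2.circle(im,(int(u[0]),int(u[1])),2,(255,255,0),-1)
cv2.imwrite("pics/w24.png",im)
E
```

```text
t: 23.9
tcp_pos: [0.4756, -0.3368, 0.1477]
tool_rot: [3.028, -0.838, 0.0]
wrist_force: [0.7, 0.7, -0.2]
width: 1.002
t 23.9 tcp [ 0.4756 -0.3368  0.1477] tilt 0.02 yawY -120.9
tool shift cm [0.18 0.03 8.57] roll -0.1 or 179.9 q7 -0.89
F [ 0.65  0.67 -0.16] M [-0.025  0.002 -0.004] w 1.002
shift if rolled first [0.18 0.03 8.57]
```

View pics/w24.png

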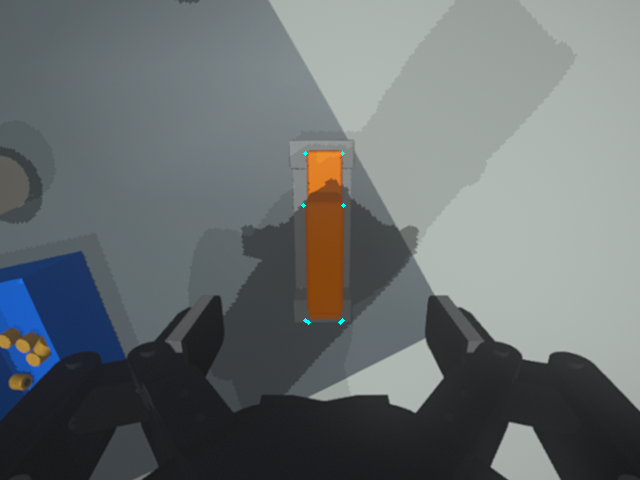

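```bash
python3 -m pendant '[{"travel":[0.18,0,1],"roll":0},{"travel":[0,0,2],"roll":0},{"travel":[0,0,2.5],"roll":0},{"travel":[0,0,2],"roll":0},{"travel":[0,0,1],"roll":0},{"travel":[0,0,0],"roll":0}]' 1 70; python3 -m pendant '[{"travel":[0,0,0],"roll":0},{"travel":[0,0,0],"roll":0},{"travel":[0,0,0],"roll":0},{"travel":[0,0,0],"roll":0},{"travel":[0,0,0],"roll":0},{"travel":[0,0,0],"roll":0},{"travel":[0,0,0],"roll":0}]' 0 70; python3 goto.py 0.477 -0.338 0.062 59.2
```

```text
t: 24.55
tcp_pos: [0.478, -0.3352, 0.0607]
tool_rot: [-3.028, 0.831, 0.004]
wrist_force: [-0.7, -1.2, -0.5]
width: 0.999
t: 25.25
tcp_pos: [0.4779, -0.3369, 0.0627]
tool_rot: [3.029, -0.834, 0.001]
wrist_force: [0.3, 0.6, 6.0]
width: 0.247
t 25.25 tcp [ 0.4779 -0.3369  0.0627] tilt 0.04 yawY -120.8
tool shift cm [-0.02  0.14  0.07] roll -0.0 or 180.0 q7 -0.79
F [0.35 0.62 6.03] M [0.222 0.009 0.042] w 0.247
shift if rolled first [-0.02  0.14  0.07]
```

```bash
python3 -m pendant '[{"travel":[0,0,-1],"roll":0},{"travel":[0,0,-2.5],"roll":0},{"travel":[0,0,-3],"roll":0},{"travel":[0,0,-2.5],"roll":0},{"travel":[0,0,-1],"roll":0},{"travel":[0,0,0],"roll":0}]' 0 70; python3 goto.py 0.5809 0.1153 0.135 -109.4;  python3 - <<'E'
from h import *
cv2.imwrite("pics/s25.png",cv2.resize(snapshot("scene")[60:210,150:350,::-1],None,fx=4,fy=4))
E
```

```text
t: 25.85
tcp_pos: [0.4781, -0.337, 0.1634]
tool_rot: [3.028, -0.834, 0.003]
wrist_force: [-0.3, -0.7, -1.3]
width: 0.248
t 25.85 tcp [ 0.4781 -0.337   0.1634] tilt 0.12 yawY -120.8
tool shift cm [-14.33 -44.12   2.82] roll -11.4 or 168.6 q7 -0.9
F [-0.26 -0.74 -1.31] M [-0.014  0.01  -0.022] w 0.248
shift if rolled first [ -5.33 -46.08   2.82]
```

View pics/s25.png

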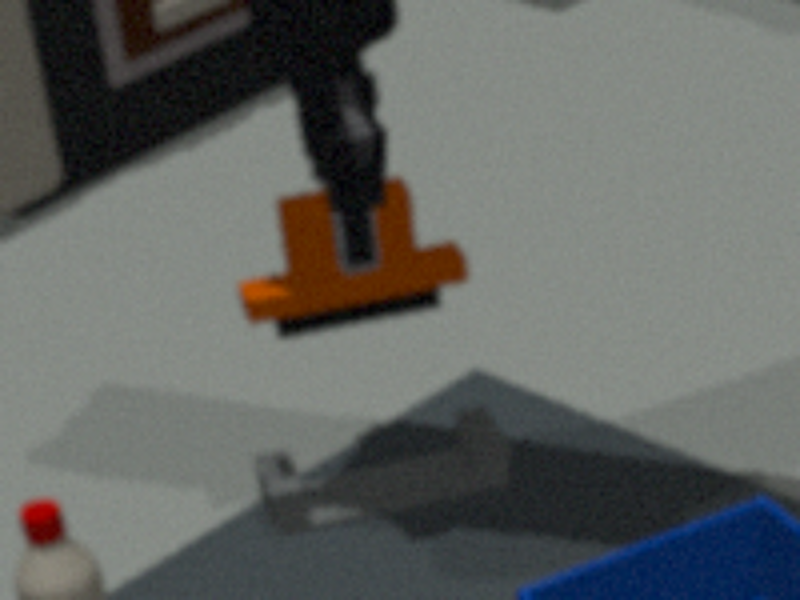

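```bash
python3 -m pendant '[{"travel":[-0.65,-2,0],"roll":0},{"travel":[-1.3,-4,0],"roll":0},{"travel":[-1.3,-4,0],"roll":0},{"travel":[-1.3,-4,0],"roll":0},{"travel":[-1.3,-4,0],"roll":0},{"travel":[-1.3,-4,0],"roll":0},{"travel":[-1.3,-4,0],"roll":0},{"travel":[-1.3,-4,0],"roll":0},{"travel":[-1.3,-4,0],"roll":0},{"travel":[-1.3,-4,0],"roll":0},{"travel":[-1.3,-4,0],"roll":0},{"travel":[-0.68,-2.12,0],"roll":0},{"travel":[0,0,0.9],"roll":-5.7},{"travel":[0,0,1],"roll":-5.7},{"travel":[0,0,0.9],"roll":0},{"travel":[0,0,0],"roll":0}]'; python3 goto.py 0.5809 0.1153 0.110 -109.4;  python3 - <<'E'
from h import *
cv2.imwrite("pics/s26.png",cv2.resize(snapshot("scene")[130:330,280:500,::-1],None,fx=3,fy=3))
cv2.imwrite("pics/t26.png",cv2.resize(snapshot("top")[200:340,200:400,::-1],None,fx=4,fy=4))
E
```

```text
t: 27.5
tcp_pos: [0.5793, 0.1156, 0.1322]
tool_rot: [3.095, -0.534, -0.005]
wrist_force: [0.7, 0.2, -2.2]
width: 0.252
t 27.5 tcp [0.5793 0.1156 0.1322] tilt 0.2 yawY -109.6
tool shift cm [ 0.16 -0.02  2.22] roll -0.2 or 179.8 q7 -1.45
F [ 0.71  0.18 -2.15] M [-0.006  0.03  -0.021] w 0.252
shift if rolled first [ 0.17 -0.02  2.22]
```

View pics/s26.png

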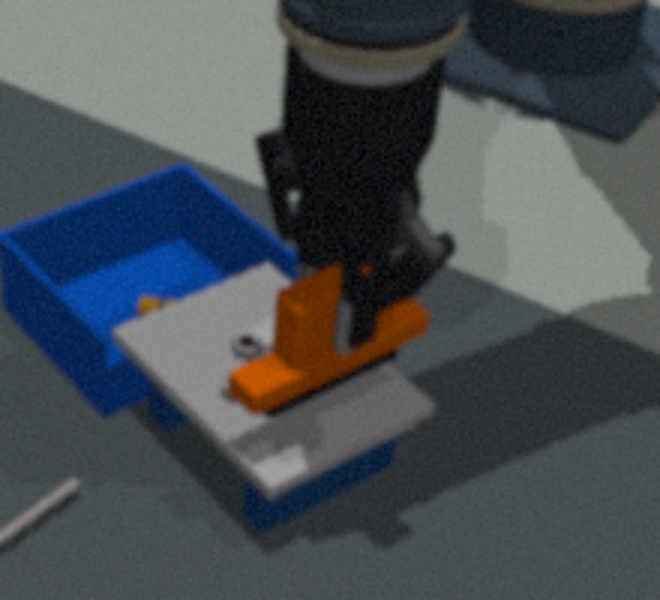

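View pics/t26.png

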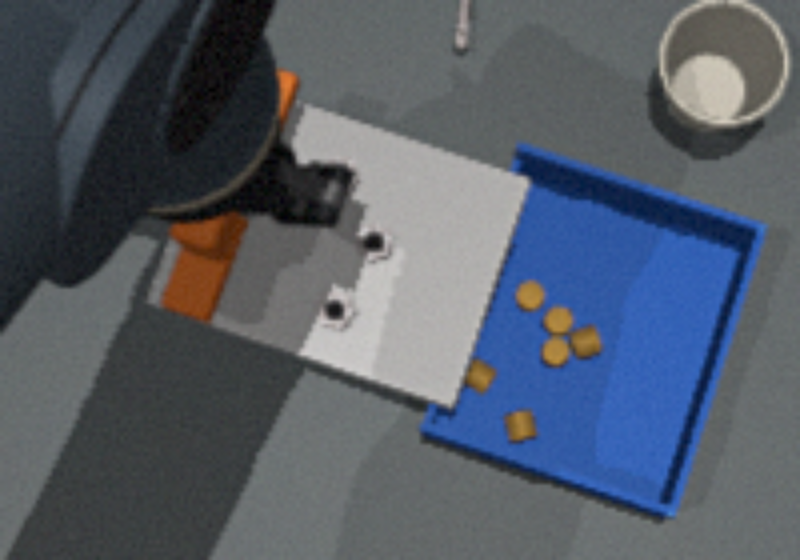

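```bash
python3 -m pendant '[{"travel":[0.16,0,0.7],"roll":0},{"travel":[0,0,0.7],"roll":0},{"travel":[0,0,0.2],"roll":0},{"travel":[0,0,0],"roll":0}]';for k in 1 ; do python3 -m pendant '[{"travel":[0,0,0.2],"roll":0},{"travel":[0,0,0],"roll":0}]'; python3 -m pendant '[{"travel":[0,0,0.2],"roll":0},{"travel":[0,0,0],"roll":0}]'; done
```

```text
t: 28.0
tcp_pos: [0.5818, 0.1151, 0.1178]
tool_rot: [3.096, -0.53, -0.001]
wrist_force: [0.2, 0.3, -0.6]
width: 0.25
t: 28.2
tcp_pos: [0.5821, 0.1152, 0.1162]
tool_rot: [-3.097, 0.529, 0.0]
wrist_force: [0.6, -0.8, -0.4]
width: 0.25
t: 28.4
tcp_pos: [0.582, 0.1151, 0.1142]
tool_rot: [3.097, -0.529, -0.0]
wrist_force: [0.7, 0.7, -0.8]
width: 0.249
```

```bash
python3 -m pendant '[{"travel":[0,0,0.2],"roll":0},{"travel":[0,0,0],"roll":0}]'; python3 -m pendant '[{"travel":[0,0,0.2],"roll":0},{"travel":[0,0,0],"roll":0}]';python3 -m pendant '[{"travel":[0,0,0.2],"roll":0},{"travel":[0,0,0],"roll":0}]'
```

```text
t: 28.6
tcp_pos: [0.5819, 0.1151, 0.1121]
tool_rot: [3.097, -0.529, -0.0]
wrist_force: [-0.7, 0.2, -1.0]
width: 0.248
t: 28.8
tcp_pos: [0.582, 0.1151, 0.1101]
tool_rot: [3.097, -0.529, -0.0]
wrist_force: [0.3, 0.0, -1.6]
width: 0.253
t: 29.0
tcp_pos: [0.582, 0.1151, 0.1081]
tool_rot: [3.097, -0.529, -0.0]
wrist_force: [0.1, -0.1, -1.5]
width: 0.246
```

```bash
python3 -m pendant '[{"travel":[0,0,0.15],"roll":0},{"travel":[0,0,0],"roll":0}]'; python3 -m pendant '[{"travel":[0,0,0.15],"roll":0},{"travel":[0,0,0],"roll":0}]'
```

```text
t: 29.2
tcp_pos: [0.5821, 0.1151, 0.1075]
tool_rot: [-3.096, 0.529, -0.0]
wrist_force: [-2.6, -0.2, 7.6]
width: 0.248
t: 29.4
tcp_pos: [0.5822, 0.1149, 0.1075]
tool_rot: [-3.095, 0.53, -0.001]
wrist_force: [-8.0, 1.1, 24.2]
width: 0.251
```

```bash
python3 -m pendant '[{"travel":[0,0,-0.17],"roll":0},{"travel":[0,0,0],"roll":0}]'; python3 goto.py .5377 -.0076 .1075 -109.4
```

```text
t: 29.6
tcp_pos: [0.5823, 0.1151, 0.1075]
tool_rot: [-3.096, 0.529, -0.001]
wrist_force: [-3.2, 0.7, 10.0]
width: 0.247
t 29.6 tcp [0.5823 0.1151 0.1075] tilt 0.05 yawY -109.4
tool shift cm [-1.300e-01  1.305e+01 -1.000e-02] roll -0.0 or 180.0 q7 -1.42
F [-3.17  0.7  10.02] M [ 0.186  0.585 -0.028] w 0.247
shift if rolled first [-1.300e-01  1.305e+01 -1.000e-02]
```

```bash
python3 -m pendant '[{"travel":[0,0,-0.04],"roll":0},{"travel":[0,0.3,0],"roll":0},{"travel":[0,0.4,0],"roll":0}]'; python3 -m pendant '[{"travel":[0,0.5,0],"roll":0},{"travel":[0,0.5,0],"roll":0}]'
```

```text
t: 29.9
tcp_pos: [0.5803, 0.1091, 0.1075]
tool_rot: [-3.096, 0.528, -0.001]
wrist_force: [1.8, 2.6, 4.3]
width: 0.251
t: 30.1
tcp_pos: [0.5765, 0.0988, 0.1075]
tool_rot: [-3.096, 0.529, -0.001]
wrist_force: [1.8, 3.2, 3.5]
width: 0.251
```

```bash
python3 -m pendant '[{"travel":[0,0.5,0.01],"roll":0},{"travel":[0,0.5,0],"roll":0},{"travel":[0,0.5,0],"roll":0}]'; python3 -m pendant '[{"travel":[0,0.5,0],"roll":0},{"travel":[0,0.5,0],"roll":0},{"travel":[0,0.5,0],"roll":0}]'
```

```text
t: 30.4
tcp_pos: [0.5715, 0.0847, 0.1075]
tool_rot: [-3.096, 0.529, -0.001]
wrist_force: [1.5, 4.9, 6.3]
width: 0.245
t: 30.7
tcp_pos: [0.5665, 0.0705, 0.1075]
tool_rot: [-3.096, 0.529, -0.001]
wrist_force: [1.3, 4.5, 5.4]
width: 0.248
```

```bash
python3 -m pendant '[{"travel":[0,0.5,0],"roll":0},{"travel":[0,0.5,0],"roll":0},{"travel":[0,0.5,0],"roll":0}]'; python3 -m pendant '[{"travel":[0,0.5,0],"roll":0},{"travel":[0,0.5,0],"roll":0}]'; python3 goto.py .5377 -.0076 .1075 -109.4;python3 - <<'E'
from h import *
cv2.imwrite("pics/s27.png",cv2.resize(snapshot("scene")[130:330,280:500,::-1],None,fx=3,fy=3))
E
```

```text
t: 31.0
tcp_pos: [0.5615, 0.0564, 0.1075]
tool_rot: [-3.096, 0.529, -0.001]
wrist_force: [1.3, 5.0, 4.9]
width: 0.249
t: 31.2
tcp_pos: [0.5582, 0.0471, 0.1075]
tool_rot: [-3.096, 0.529, -0.0]
wrist_force: [0.7, 4.2, 5.0]
width: 0.244
t 31.2 tcp [0.5582 0.0471 0.1075] tilt 0.05 yawY -109.4
tool shift cm [-0.12  5.83 -0.01] roll -0.0 or 180.0 q7 -1.29
F [0.72 4.25 4.97] M [ 1.07  -0.477  0.013] w 0.244
shift if rolled first [-0.12  5.83 -0.01]
```

View pics/s27.png

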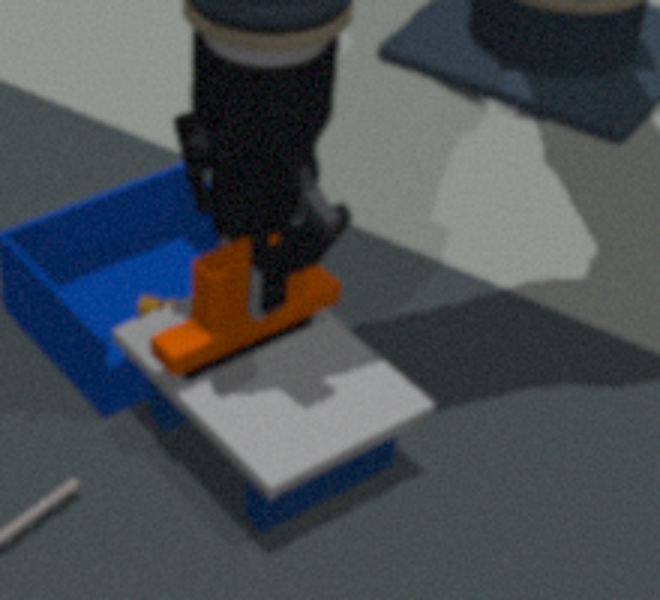

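```bash
python3 -m pendant '[{"travel":[0,0.5,0],"roll":0},{"travel":[0,0.5,0],"roll":0},{"travel":[0,0.5,0],"roll":0},{"travel":[0,0.5,0],"roll":0}]'; python3 -m pendant '[{"travel":[0,0.5,0],"roll":0},{"travel":[0,0.5,0],"roll":0},{"travel":[0,0.5,0],"roll":0}]'; python3 -m pendant '[{"travel":[0,0.5,0],"roll":0},{"travel":[0,0.5,0],"roll":0}]'; python3 goto.py .5377 -.0076 .1075 -109.4
```

```text
t: 31.65
tcp_pos: [0.5516, 0.0285, 0.1075]
tool_rot: [-3.096, 0.529, -0.0]
wrist_force: [2.0, 5.1, 6.1]
width: 0.244
t: 31.95
tcp_pos: [0.5466, 0.0144, 0.1075]
tool_rot: [-3.096, 0.529, -0.0]
wrist_force: [1.8, 4.9, 7.2]
width: 0.247
t: 32.15
tcp_pos: [0.5433, 0.0049, 0.1075]
tool_rot: [-3.096, 0.529, -0.0]
wrist_force: [1.4, 5.0, 6.2]
width: 0.247
t 32.15 tcp [0.5433 0.0049 0.1075] tilt 0.06 yawY -109.4
tool shift cm [-0.11  1.37 -0.  ] roll 0.0 or -180.0 q7 -1.2
F [1.44 5.03 6.22] M [ 1.223 -0.489  0.048] w 0.247
shift if rolled first [-0.11  1.37 -0.  ]
```

```bash
python3 -m pendant '[{"travel":[0,0.4,0],"roll":0},{"travel":[0,0.4,0],"roll":0},{"travel":[0,0.4,0],"roll":0},{"travel":[0,0,0],"roll":0}]'; python3 - <<'E'
from h import *
cv2.imwrite("pics/s28.png",cv2.resize(snapshot("scene")[130:330,250:450,::-1],None,fx=3,fy=3))
cv2.imwrite("pics/t28.png",cv2.resize(snapshot("top")[200:340,200:400,::-1],None,fx=4,fy=4))
E
```

```text
t: 32.55
tcp_pos: [0.5389, -0.0073, 0.1075]
tool_rot: [3.096, -0.531, 0.0]
wrist_force: [0.1, 0.8, 6.3]
width: 0.25
```

View pics/s28.png

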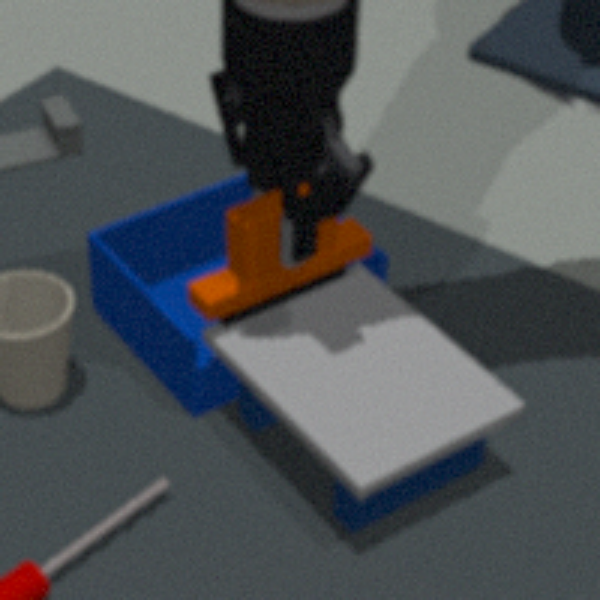

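View pics/t28.png

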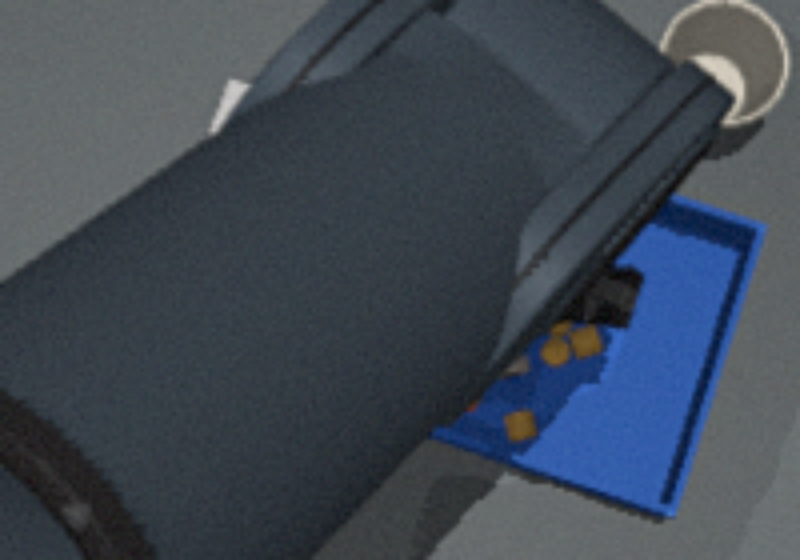

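```bash
python3 -m pendant '[{"travel":[0,0.1,0],"roll":0},{"travel":[0,0,0],"roll":0},{"travel":[0,0,-1],"roll":0},{"travel":[0,0,-2.5],"roll":0},{"travel":[0,0,-2],"roll":0},{"travel":[0,0,-0.7],"roll":0}]'; python3 goto.py .4779 -.3369 .1635 -120.8; python3 - <<'E'
from h import *
cv2.imwrite("pics/s29.png",cv2.resize(snapshot("scene")[130:330,250:450,::-1],None,fx=3,fy=3))
cv2.imwrite("pics/w29.png",snapshot("wrist")[:,:,::-1])
E
```

```text
t: 33.25
tcp_pos: [0.5389, -0.0085, 0.1709]
tool_rot: [3.096, -0.531, 0.002]
wrist_force: [0.6, -0.4, -0.2]
width: 0.246
t 33.25 tcp [ 0.5389 -0.0085  0.1709] tilt 0.09 yawY -109.5
tool shift cm [ 5.19 32.99  0.77] roll 11.3 or -168.7 q7 -1.26
F [ 0.64 -0.36 -0.22] M [-0.005  0.042 -0.021] w 0.246
shift if rolled first [11.58 31.33  0.77]
```

View pics/s29.png

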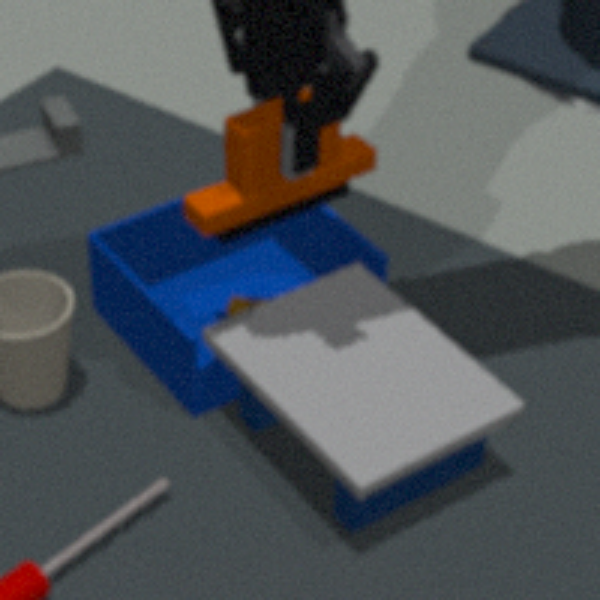

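View pics/w29.png

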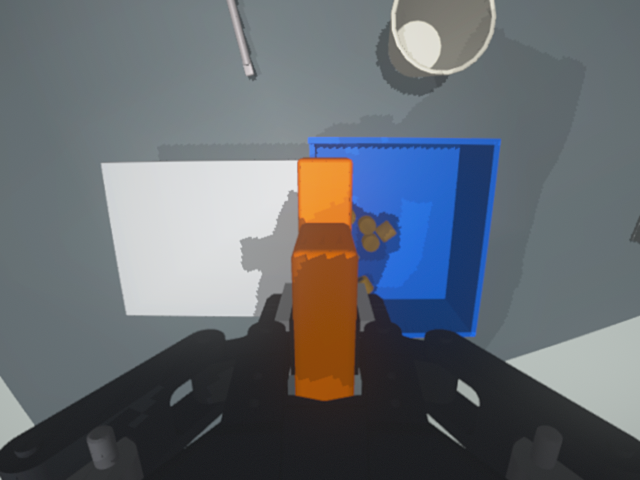

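```bash
python3 -m pendant '[{"travel":[0.3,1.9,0],"roll":0},{"travel":[0.6,3.8,0],"roll":0},{"travel":[0.6,3.8,0],"roll":0},{"travel":[0.6,3.8,0],"roll":0},{"travel":[0.6,3.8,0],"roll":0},{"travel":[0.6,3.8,0],"roll":0},{"travel":[0.6,3.8,0],"roll":0},{"travel":[0.6,3.8,0],"roll":0},{"travel":[0.4,2.8,0],"roll":0},{"travel":[0.29,1.7,0],"roll":0},{"travel":[0,0,0.4],"roll":5.6},{"travel":[0,0,0.4],"roll":5.7},{"travel":[0,0,0],"roll":0}]'; python3 goto.py .4779 -.3369 .0627 -120.8; python3 - <<'E'
from h import *
cv2.imwrite("pics/t30.png",cv2.resize(snapshot("top")[200:340,200:400,::-1],None,fx=4,fy=4))
E
```

```text
t: 34.65
tcp_pos: [0.4773, -0.3355, 0.1594]
tool_rot: [-3.028, 0.835, 0.005]
wrist_force: [-0.2, 0.6, -0.7]
width: 0.254
t 34.65 tcp [ 0.4773 -0.3355  0.1594] tilt 0.18 yawY -120.8
tool shift cm [0.15 0.09 9.67] roll -0.0 or 180.0 q7 -0.89
F [-0.2   0.59 -0.7 ] M [ 0.014  0.011 -0.027] w 0.254
shift if rolled first [0.15 0.09 9.67]
```

View pics/t30.png

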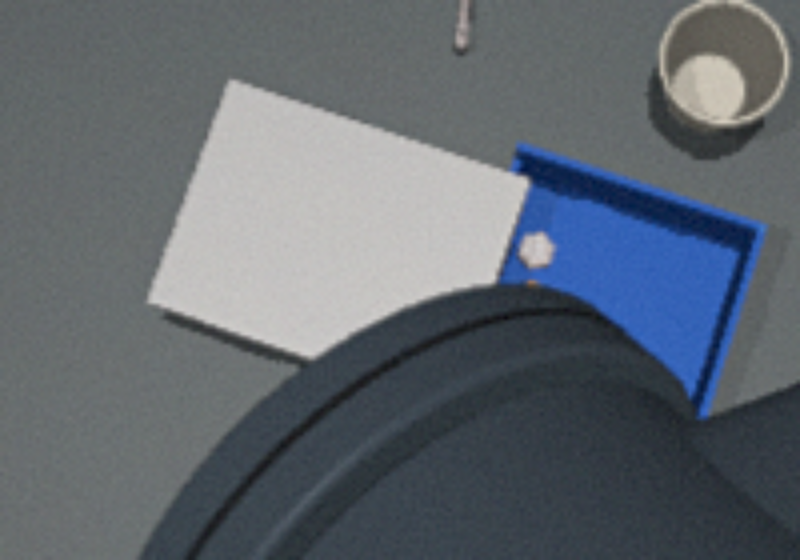

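```bash
python3 -m pendant '[{"travel":[0,0.05,1.5],"roll":0},{"travel":[0,0,2.5],"roll":0},{"travel":[0,0,2],"roll":0},{"travel":[0,0,0.7],"roll":0},{"travel":[0,0,0],"roll":0},{"travel":[0,0,0],"roll":0}]'; python3 goto.py .4779 -.3369 .0627 -120.8; python3 - <<'E'
from h import *
cv2.imwrite("pics/s31.png",cv2.resize(snapshot("scene")[100:220,180:320,::-1],None,fx=5,fy=5))
E
```

```text
t: 35.3
tcp_pos: [0.478, -0.3368, 0.0948]
tool_rot: [3.029, -0.831, 0.001]
wrist_force: [0.0, -0.2, -2.0]
width: 0.246
t 35.3 tcp [ 0.478  -0.3368  0.0948] tilt 0.04 yawY -120.7
tool shift cm [-0.01  0.01  3.21] roll 0.1 or -179.9 q7 -0.82
F [ 0.04 -0.17 -1.95] M [-0.073  0.008 -0.025] w 0.246
shift if rolled first [-0.01  0.01  3.21]
```

View pics/s31.png

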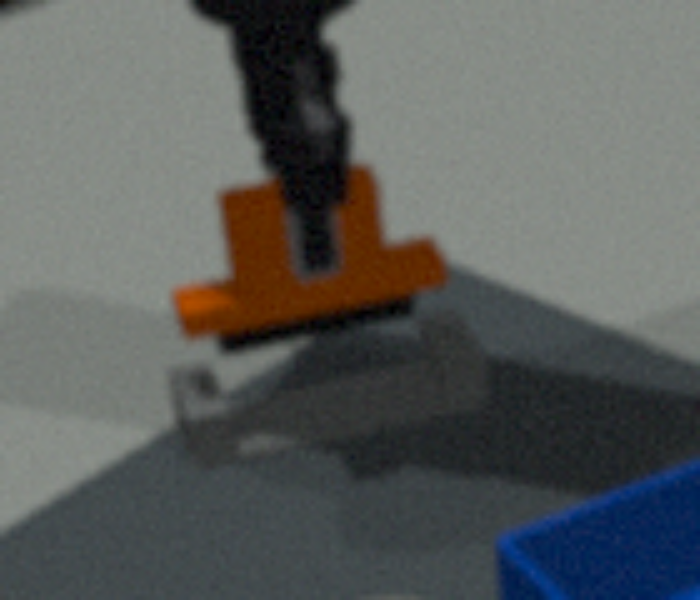

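```bash
python3 -m pendant '[{"travel":[0,0,0.8],"roll":0},{"travel":[0,0,0.9],"roll":0},{"travel":[0,0,0.8],"roll":0},{"travel":[0,0,0.4],"roll":0},{"travel":[0,0,0.1],"roll":0},{"travel":[0,0,0],"roll":0}]'; python3 -m pendant '[{"travel":[0,0,0.2],"roll":0},{"travel":[0,0,0],"roll":0}]'
```

```text
t: 35.95
tcp_pos: [0.4778, -0.3365, 0.0641]
tool_rot: [3.029, -0.832, -0.001]
wrist_force: [-0.9, -0.1, -1.9]
width: 0.248
t: 36.15
tcp_pos: [0.4781, -0.3368, 0.0628]
tool_rot: [3.029, -0.832, 0.001]
wrist_force: [-0.5, -0.1, 4.0]
width: 0.249
```

```bash
python3 -m pendant '[{"travel":[0,0,0],"roll":0},{"travel":[0,0,0],"roll":0},{"travel":[0,0,0],"roll":0},{"travel":[0,0,0],"roll":0},{"travel":[0,0,0],"roll":0},{"travel":[0,0,-0.5],"roll":0},{"travel":[0,0,-2],"roll":0},{"travel":[0,0,-3],"roll":0},{"travel":[0,0,-4],"roll":0},{"travel":[0,0,-4],"roll":0},{"travel":[-3,0,-2],"roll":0},{"travel":[-3,0,0],"roll":0},{"travel":[-1,0,0],"roll":0},{"travel":[0,0,0],"roll":0}]' 1 40; python3 - <<'E'
from h import *
print(get_obs()['wrist_force'])
cv2.imwrite("pics/s32.png",snapshot("scene")[:,:,::-1])
cv2.imwrite("pics/t32.png",snapshot("top")[:,:,::-1])
t=cv2.imread("pics/t32.png");cv2.imwrite("pics/t32a.png",cv2.resize(t[180:360,220:420],None,fx=4,fy=3.3))
s=cv2.imread("pics/s32.png");cv2.imwrite("pics/s32a.png",cv2.resize(s[130:330,150:400],None,fx=3,fy=3))
E
```

```text
t: 37.55
tcp_pos: [0.417, -0.3, 0.2177]
tool_rot: [-3.028, 0.832, -0.001]
wrist_force: [1.0, -0.7, -1.2]
width: 1.001
[ 1.03918262 -0.74350363 -1.18678334]
```

View pics/t32.png

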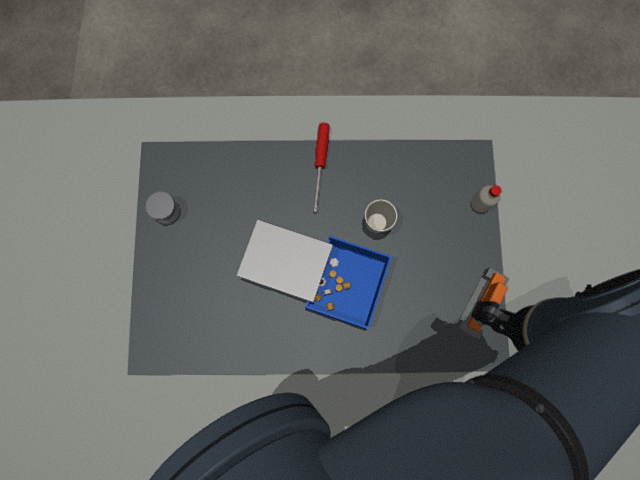

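View pics/t32a.png

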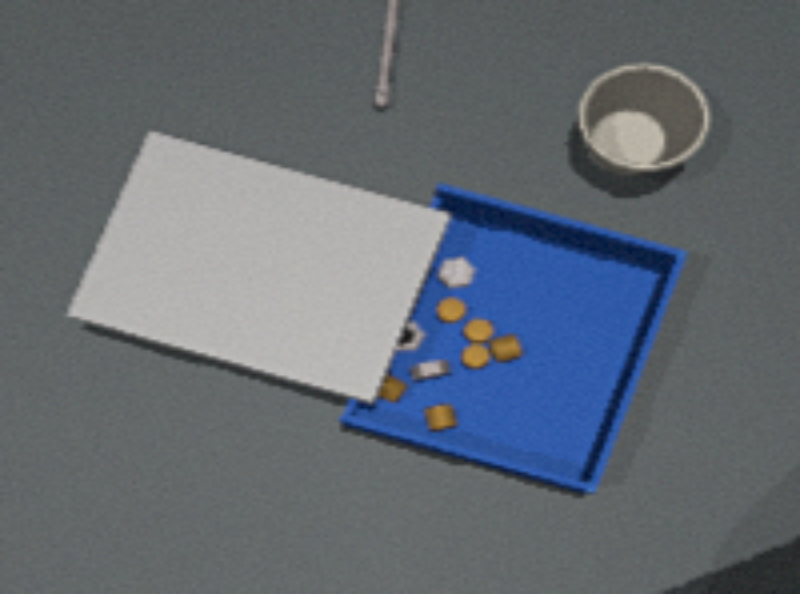

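View pics/s32a.png

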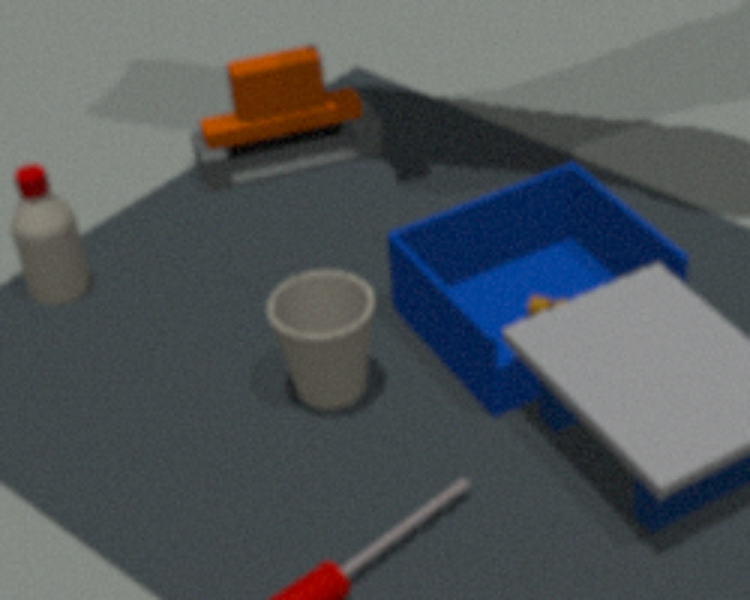

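```bash
python3 -c "
from cell import *
print(get_obs()['t'],finish_job())"
```

```text
the job is handed in; nothing more can be done
37.65 None
```

The job is handed in at 37.7 s of the 72 s allowed, and the last pictures show everything done as asked.

- **Pouring:** The pendant has no way to tilt the hand, so I did not use the suggested leaning grasp. I gripped the cup lightly at the rim, with the hand vertical. I turned the cup between the pads by pushing it against the bin's wall until the spacers slid out.
- **Standing the cup up:** I laid the empty cup on the bench, took hold of it again and pushed it upright against the outside of the bin. It now stands about 20 cm from where it started, on the far side of the bin.
- **Sweep:** I felt the blade touch the plate, backed off from a brief 24 N press at first contact, and swept at about 4–7 N of downward wrist force in nearly every reading. The fingers stayed on the scraper's grip.
- **Scraper:** It went back on its rest at the same height and position it was picked up from, to within about a millimetre.

**Last checks:**
- The top and scene views show six spacers and three nuts in the bin and an empty plate.
- The cup is upright and empty, and the scraper is on its rest.
- The bottle, reel and screwdriver look unmoved by eye; I did not measure them again.
- The gripper is open and clear of everything.
- One nut is partly hidden by the plate's edge in the top view. It appears to lie on the bin floor, but I did not confirm that from a second view.

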